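# Refit the drip grids and set up the filling station

### The arm

A 6-joint arm with a two-finger parallel gripper is mounted at the origin on the work surface; the furniture and walls round the work are solid. World frame = base frame: x ahead of the robot, y to its left, z up, the work surface at z = 0. Lengths are in mm, angles in degrees, forces in N, time in s.
With the tool pointing down it reaches from about 200 to 875 mm from the base axis. Payload 3.4 kg.
Tool frame: the origin (TCP) lies between the finger pads; the fingertips stand 8 mm ahead of it and the grasp point (between the pads) lies 11 mm behind it (r.tip_extent is the distance from the TCP to the fingertips, in mm); z points along the fingers, y is the line along which they close (so a half turn about z gives the same grasp; the last joint's range is limited). The gripper opens to 94 mm and grips with 3 to 60 N. Pads are 16 mm wide; open, the fingers measure 119 mm over their backs; the gripper's body (75 mm by 177 mm) begins 78 mm behind the grasp point.
Start: joints at [64.859, 15.808, 86.224, -0, 77.962, -6.933], TCP at [179.692, 546.237, 213.493] pointing down, gripper open.
Joint ranges: [-165.64, 165.64], [-43.16, 119.46], [12.63, 154.43], [-67.54, 247.53], [6.08, 155.33], [-154.97, 154.97]. Speed limits (degrees/s): [147.25, 147.25, 180, 180, 180, 180].

### API

Orientations are given as [roll, pitch, yaw] about the fixed x, y, z axes, in that order (R = Rz(yaw) Ry(pitch) Rx(roll)).
In Python, from station import r gives the robot as it stands.
- The arm moves only by the tool send_rows, never from a script. Its argument "increments" is a list of rows, each an object with "travel": the shift along the tool's x, y, z in mm, a list of three; "spin": the turn about the tool's z in rad; "hand": the gripper's target within -1 to 1 (fully open at 1, half-way at 0, shut at -1). A call has 1 to 5 rows; each row is the pose to reach, as a shift and turn from the pose commanded when the call began, along the tool's axes at that moment; what a row does not reach only later rows make up. A row lasts 1/10 s, in which the tool goes at most 50 mm and 8.59 degrees, less where a joint would pass 70% of its speed; a pose out of reach is approached as far as the arm can. A call with a gripper value outside its range is refused whole. The fingers move at their own pace and stop on an object; "newtons" is the grip in N (left out, the last holds). Time passes only in rows, so rows that repeat a pose let the fingers close. It gives the time, the measured TCP pose, the force, the opening and the grip force at its end, in the units of the state.
- r.get_state(): the state, without advancing time (a new reading comes with each control period).
- r.capture(name): name is "side" or "top" or "wrist"; returns a dict with "frame" (480x640x3 uint8, red, green, blue), "mtx" (3x3 intrinsics, pixels), "extrinsics" (4x4, takes a point from world to camera coordinates). Camera axes: x right, y down, z forward; pixel columns grow to the right and rows downward; lengths in mm; the calibration is good to about 2 mm. A picture is of the moment at which its call begins. There is no depth.
- r.job_done(): hands the job in; it is judged then, once.
The state is a dict: "time_s": time; "qpos": joint angles; "joint_vel": joint speeds; "effort": joint torques, N m; "position": TCP position; "orientation": TCP orientation; "wrist_force": force on the tool from outside, world axes, zero at the start; "moment": the same for the moment, N m; "grip_width": finger opening in mm; "finger_force": force on a finger pad.
Only numpy, scipy, OpenCV 4.12 (cv2) and the standard library are available. Lean on these libraries where they do the work, as an engineer would, in place of code of your own. Each camera call takes 0.05 s, during which the arm holds its last target. There are 200 camera calls.

### The job

Set up the filling station. First lift the canister by its hoop off the drip tray and set it upright on the round rubber coaster; then fit every drip grid lying on the bench into a bay of the tray, hooking its tongue under the lip at the back and swinging the front down until it lies flat on the ledges. Finally stand one empty jar upright on the deck of each fitted grid, never tip the canister, and leave the beaker, the funnel and the rest of the bench alone.

Things in the scene. Friction and masses are not known exactly. Their poses are not given: they have to be found in the camera images.
- tray: Fixed steel drip tray, 128 (x) by 230 (y) by 36 mm high. Origin: centre of underside; x points to its back (away from the robot), y left. Three open bays, each 115 (x) by 66 (y) mm inside, between 10 mm dividers; all walls reach z = 36. A flange along the back wall, underside at z = 32 and 4 mm thick, overhangs the bays by 12 mm as a lip (wall at x = 57.5, lip edge at x = 45.5)
- bay_1 (a point): Centre of the left (+y) bay at the height of its ledges, 22 mm over the bench: the place of a seated grid's origin; axes as the tray's. Ledges 10.5 mm wide along front and back wall carry the grid; between them the pan lies at z = 4 mm. Opening from above: 103 mm long, so a grid goes in only tilted, tongue first. Seated play: 2.5 mm in x, 3 mm in y either way
- bay_2 (a point): Centre of the middle bay at the height of its ledges, 22 mm over the bench: the place of a seated grid's origin; axes as the tray's. Ledges 10.5 mm wide along front and back wall carry the grid; between them the pan lies at z = 4 mm. Opening from above: 103 mm long, so a grid goes in only tilted, tongue first. Seated play: 2.5 mm in x, 3 mm in y either way
- bay_3 (a point): Centre of the right (-y) bay at the height of its ledges, 22 mm over the bench: the place of a seated grid's origin; axes as the tray's. Ledges 10.5 mm wide along front and back wall carry the grid; between them the pan lies at z = 4 mm. Opening from above: 103 mm long, so a grid goes in only tilted, tongue first. Seated play: 2.5 mm in x, 3 mm in y either way
- grid_1: Aluminium drip grid, may be absent: 110 (x) by 60 (y) by 6 mm, 0.12 kg, flat on the bench. Origin: centre of underside; x points to the tongue (44 wide, 4 thick, x = 41 to 55). Black upright grip near the front, 26 (x) by 10 (y) mm, centred at x = -37, top at z = 42: take it across y. Slatted deck, top at z = 6, free for a jar from x = -24 to 41. Fits any bay
- grid_1_tongue (a point): Tip of grid_1's tongue, at (55, 0, 2) mm in the grid's frame
- grid_2: Another drip grid like grid_1, may be absent: 110 (x) by 60 (y) by 6 mm, 0.12 kg, flat on the bench. Origin: centre of underside; x points to the tongue (44 wide, 4 thick, x = 41 to 55). Black upright grip near the front, 26 (x) by 10 (y) mm, centred at x = -37, top at z = 42: take it across y. Slatted deck, top at z = 6, free for a jar from x = -24 to 41. Fits any bay
- grid_2_tongue (a point): Tip of grid_2's tongue, at (55, 0, 2) mm in the grid's frame
- grid_3: Another drip grid like grid_1, may be absent: 110 (x) by 60 (y) by 6 mm, 0.12 kg, flat on the bench. Origin: centre of underside; x points to the tongue (44 wide, 4 thick, x = 41 to 55). Black upright grip near the front, 26 (x) by 10 (y) mm, centred at x = -37, top at z = 42: take it across y. Slatted deck, top at z = 6, free for a jar from x = -24 to 41. Fits any bay
- grid_3_tongue (a point): Tip of grid_3's tongue, at (55, 0, 2) mm in the grid's frame
- canister: Lidded aluminium canister, 92 mm across, 101 high without its hoop, 0.35 kg; stands at first on the dividers over the middle bay. Origin: centre of underside. A rigid hoop handle, bar 9.6 mm thick, rises over the lid in its x-z plane; the straight top of the bar runs along x for 40 mm, its centre at z = 150. Take the bar across y
- canister_hoop (a point): Middle of the top bar of the canister's hoop, 150 mm above its underside and 49 mm above the lid
- coaster: Round dark rubber coaster, 124 mm across, 6 mm thick, fixed to the bench. Origin: centre of its underside
- jar_1: Empty squat amber glass jar standing on the bench, open at the top, 43 mm across and 44 high (neck above z = 34: 39 mm), wall 2.5 mm, 0.07 kg. Origin: centre of underside
- jar_2: Another jar like jar_1 standing on the bench, open at the top, 43 mm across and 44 high (neck above z = 34: 39 mm), wall 2.5 mm, 0.07 kg. Origin: centre of underside
- jar_3: Another jar like jar_1 standing on the bench, open at the top, 43 mm across and 44 high (neck above z = 34: 39 mm), wall 2.5 mm, 0.07 kg. Origin: centre of underside
- beaker: Small glass beaker, 47 mm across, 55 high; a bystander, to be left alone. Origin: centre of its underside
- funnel: Steel funnel standing mouth down, 57 mm across, 56 high; a bystander, to be left alone. Origin: centre of its underside

How it is judged:
By the outcome, as a careful person would: the job done as asked, in the order asked, and still so for the second after the job is handed in, with the robot touching nothing.
Of grid_1, grid_2, grid_3 only 2 to 3 are there at a start; the rules pass over those that are not, and their reading is None.
At some moment in a run one of grid_1, grid_2, grid_3 may be knocked a few centimetres aside while the robot is not near it.
It also fails if it takes over 210 s, if anything falls off the work surface, if the arm or the gripper's body presses on something with over 40 N, if the wrist force passes 120 N, or if a joint passes its speed limit or range.

## Working session

There is one attempt and no reset: what is moved stays moved. The work goes in short steps, Python scripts to look and compute and a tool call to move; the robot and the scene stay as the last step left them, time stands still between calls to the robot, and variables do not carry over. Pictures are saved under pics/ and viewed, at most 14 in all, crops included, and the job is handed in when it is done.

Besides the shell and the picture viewer there is one more tool, called by a JSON object that holds its "api" and its "payload". send_rows: Moves the arm, as the interface text tells. Its arguments: {"type":"object","properties":{"increments":{"type":"array"},"newtons":{"type":"number"}},"required":["increments"]}

```bash
ls; mkdir -p pics
cat > h.py <<'E'
from station import r
import cv2,numpy as np
from scipy.spatial.transform import Rotation as Ro
def snap(cam,fn,crop=None,scale=1):
    c=r.capture(cam); f=c["frame"][:,:,::-1].copy()
    np.savez("pics/"+fn+".npz",K=c["mtx"],E=c["extrinsics"],f=f)
    if crop: x0,y0,x1,y1=crop; f=f[y0:y1,x0:x1]
    if scale!=1: f=cv2.resize(f,None,fx=scale,fy=scale,interpolation=cv2.INTER_CUBIC)
    cv2.imwrite("pics/"+fn+".png",f); return c
def p2w(fn,u,v,z):
    d=np.load("pics/"+fn+".npz");K,E=np.array(d["K"]),np.array(d["E"])
    R,t=E[:3,:3],E[:3,3]; o=-R.T@t; w=R.T@np.linalg.solve(K,[u,v,1.]); return (o+w*(z-o[2])/w[2]).round(1)
def w2p(fn,P):
    d=np.load("pics/"+fn+".npz");K,E=d["K"],d["E"]; q=K@(E[:3,:3]@np.array(P,float)+E[:3,3]); return (q[:2]/q[2]).round(1)
def st():
    s=r.get_state(); return {k:np.round(s[k],2).tolist() for k in("time_s","qpos","position","orientation","wrist_force","grip_width","finger_force")}
E
python3 - <<'E'
from h import *
for c in("top","side"):
    k=snap(c,c+"0",scale=1.25); print(np.round(k["extrinsics"],2).tolist())
print(st())
E
```

```text
pics
[[-0.02, -1.0, 0.04, -28.1], [-1.0, 0.02, -0.06, 431.61], [0.06, -0.04, -1.0, 1032.5], [0.0, 0.0, 0.0, 1.0]]
[[0.97, -0.24, 0.02, -407.62], [-0.1, -0.5, -0.86, 150.36], [0.22, 0.83, -0.51, 1055.24], [0.0, 0.0, 0.0, 1.0]]
{'time_s': 0.1, 'qpos': [64.86, 15.84, 86.28, -0.0, 77.96, -6.93], 'position': [179.49, 545.77, 212.72], 'orientation': [-179.91, -0.01, 161.79], 'wrist_force': [-0.28, 0.84, -0.24], 'grip_width': 94.16, 'finger_force': 0.0}
```

View pics/top0.png

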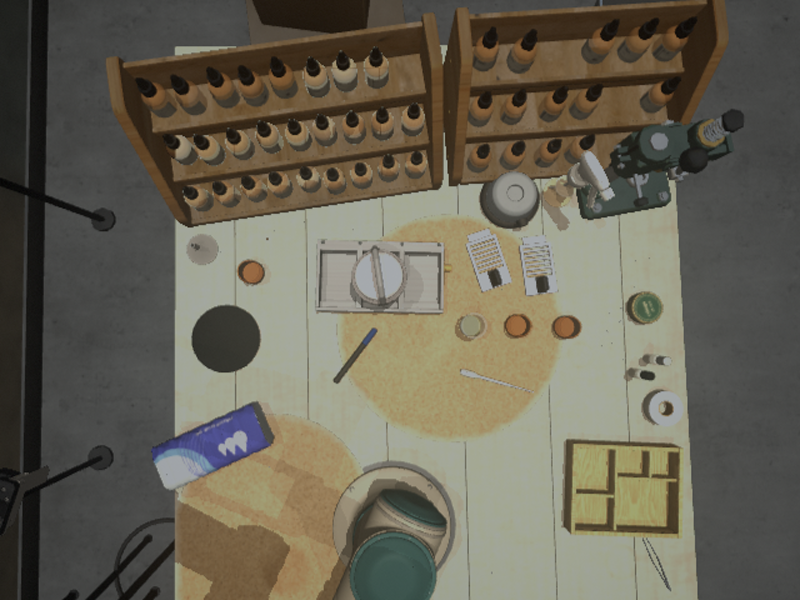

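View pics/side0.png

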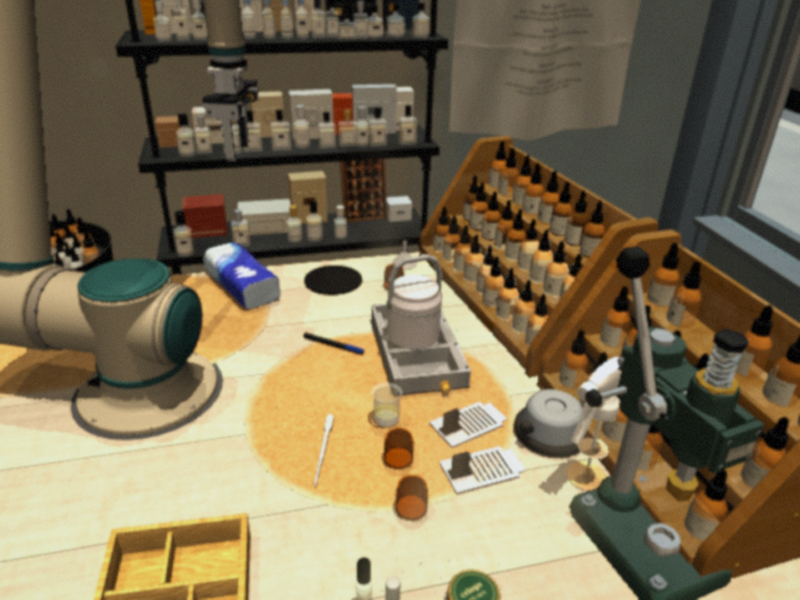

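The top view shows two grids, with grips at 800-px coordinates (494,278) and (542,285). The canister is at (378,277) on the tray, the coaster at (226,338), and the jars at (251,272), (516,325) and (566,326). The beaker is at (471,326) and the funnel at (203,250).

```bash
cat >> h.py <<'E'
def go(P,yaw=None):
    """print travel+spin from present pose to world P (TCP), tool-y axis line at yaw deg (of tool x axis), mod 180"""
    s=r.get_state(); R=Ro.from_euler("xyz",s["orientation"],degrees=True).as_matrix()
    t=R.T@(np.array(P,float)-s["position"]); sp=0
    if yaw is not None:
        y=np.degrees(np.arctan2(R[1,0],R[0,0])); d=(yaw-y+90)%180-90; sp=-np.radians(d)
    print("travel",t.round(1).tolist(),"spin",round(sp,3),"q6",round(s["qpos"][5],1),"pos",np.round(s["position"],1),"F",np.round(s["wrist_force"],1),"w",round(s["grip_width"],1),"t",s["time_s"])
E
python3 - <<'E'
from h import *
def f(n,u,v,z): print(n,p2w("top0",u/1.25,v/1.25,z))
for n,u,v,z in [("trayFL",318,312,36),("trayBL",318,241,36),("trayFR",443,313,36),("trayBR",443,241,36),("hoopA",376,250,186),("hoopB",382,303,186),("lid",379,276,137),
 ("coaster",226,338,6),("g1grip",494,278,42),("g1tong",480,234,4),("g2grip",543,285,42),("g2tong",536,239,4),("jarA",516,325,44),("jarB",566,326,44),("jarC",251,272,44),("beaker",471,326,55)]: f(n,u,v,z)
# zoomed crops of tray and grids
d=np.load("pics/top0.npz")["f"]; c=cv2.resize(d[170:290,240:470],None,fx=3.4,fy=3.4,interpolation=cv2.INTER_CUBIC); cv2.imwrite("pics/z0.png",c)
E
```

```text
trayFL [388.3 120.6  36. ]
trayBL [516.2 118.8  36. ]
trayFR [ 381.4 -103.5   36. ]
trayBR [ 512.  -107.1   36. ]
hoopA [478.4  12.7 186. ]
hoopB [396.5   5.2 186. ]
lid [442.2   9.4 137. ]
coaster [345.4 291.8   6. ]
g1grip [ 442.2 -196.9   42. ]
g1tong [ 528.5 -180.6    4. ]
g2grip [ 427.7 -285.6   42. ]
g2tong [ 517.1 -286.4    4. ]
jarA [ 356.7 -233.4   44. ]
jarB [ 352.8 -323.9   44. ]
jarC [461.8 236.9  44. ]
beaker [ 357.  -150.6   55. ]
```

View pics/z0.png

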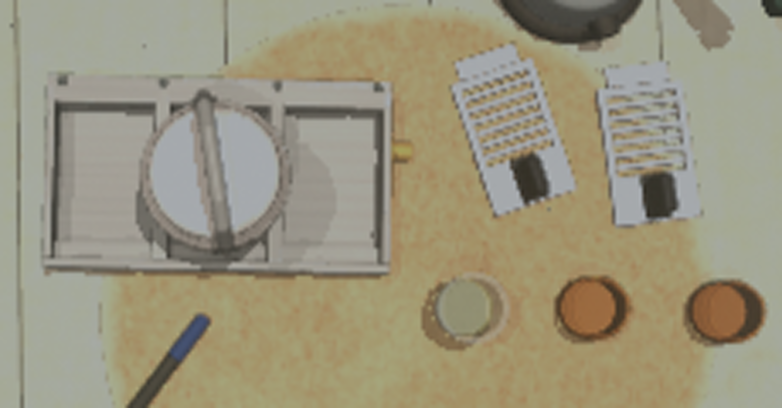

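Run:
```python
from h import *
c=lambda u,v,z: p2w("top0",240+u/3.4,170+v/3.4,z)
C=[c(47,73,36),c(393,80,36),c(390,273,36),c(43,270,36)]
print(C,np.mean(C,0)); a=C[0]-C[1]+C[3]-C[2]; print("tray yaw", np.degrees(np.arctan2(-a[0],a[1])))
h1,h2=c(204,97,186),c(222,240,186); print("hoop",h1,h2,(h1+h2)/2)
print("g1",[c(*p,6) for p in ((457,88),(531,64),(574,190),(497,216))],"grip",c(521,157,42),c(541,202,42), "tong",c(486,62,4))
print("g2",[c(*p,6) for p in ((602,93),(681,88),(699,215),(617,225))],"tong",c(637,69,4))
go([438,9,260],5)
```

```text
[array([519.2, 120. ,  36. ]), array([ 510.3, -109.8,   36. ]), array([ 381.6, -104.2,   36. ]), array([388.8, 124.5,  36. ])] [449.975   7.625  36.   ]
tray yaw -2.0110865644055194
hoop [481.3  14.2 186. ] [400.    5.7 186. ] [440.65   9.95 186.  ]
g1 [array([ 508.2, -157.1,    6. ]), array([ 523.9, -208.9,    6. ]), array([ 436.1, -235.6,    6. ]), array([ 419.4, -181.9,    6. ])] grip [ 456.4 -192.9   42. ] [ 426.2 -205.2   42. ] tong [ 526.1 -178.     4. ]
g2 [array([ 502.8, -257.5,    6. ]), array([ 505.2, -312.7,    6. ]), array([ 417. , -321.7,    6. ]), array([ 411.4, -264.5,    6. ])] tong [ 519.3 -283.     4. ]
travel [-413.3, -429.2, -46.7] spin -0.405 q6 -6.9 pos [179.5 545.8 212.7] F [-0.3  0.8 -0.2] w 94.2 t 0.1
```

{"api": "send_rows", "payload": {"increments": [{"travel": [-34, -36, -46.7], "spin": -0.1, "hand": 1}, {"travel": [-68, -72, -46.7], "spin": -0.2, "hand": 1}, {"travel": [-102, -108, -46.7], "spin": -0.3, "hand": 1}, {"travel": [-136, -144, -46.7], "spin": -0.4, "hand": 1}, {"travel": [-170, -180, -46.7], "spin": -0.405, "hand": 1}]}}

```text
time_s: 0.6
position: [280.0, 331.4, 260.1]
orientation: [-180.0, 0.0, -174.8]
wrist_force: [1.1, -0.6, 0.4]
grip_width: 93.9
finger_force: 0.0
```

```bash
python3 -c "
from h import *
go([438,9,260],5)"
```

```text
travel [-128.4, -335.3, 0.1] spin 0.003 q6 -54.5 pos [280.  331.4 260.1] F [ 1.1 -0.6  0.4] w 93.9 t 0.6
```

{"api": "send_rows", "payload": {"increments": [{"travel": [-128.4, -335.3, 0], "spin": 0, "hand": 1}, {"travel": [-128.4, -335.3, 0], "spin": 0, "hand": 1}, {"travel": [-128.4, -335.3, 0], "spin": 0, "hand": 1}, {"travel": [-128.4, -335.3, 0], "spin": 0, "hand": 1}, {"travel": [-128.4, -335.3, 0], "spin": 0, "hand": 1}]}}

```text
time_s: 1.1
position: [389.3, 106.5, 260.1]
orientation: [180.0, 0.0, -175.0]
wrist_force: [1.5, 0.5, -0.0]
grip_width: 93.8
finger_force: 0.0
```

{"api": "send_rows", "payload": {"increments": [{"travel": [-46, -121, 0], "spin": 0, "hand": 1}, {"travel": [-46, -121, 0], "spin": 0, "hand": 1}, {"travel": [-46, -121, 0], "spin": 0, "hand": 1}, {"travel": [-46, -121, 0], "spin": 0, "hand": 1}]}}

```text
time_s: 1.5
position: [446.9, -11.5, 259.5]
orientation: [-179.9, -0.0, -175.3]
wrist_force: [-0.2, 0.0, -0.7]
grip_width: 94.2
finger_force: 0.0
```

```bash
python3 -c "
from h import *
go([438,9,260],5);snap('wrist','w1')"
```

```text
travel [7.2, 21.1, -0.6] spin -0.005 q6 -105.0 pos [446.9 -11.5 259.5] F [-0.2  0.  -0.7] w 94.2 t 1.5
```

View pics/w1.png

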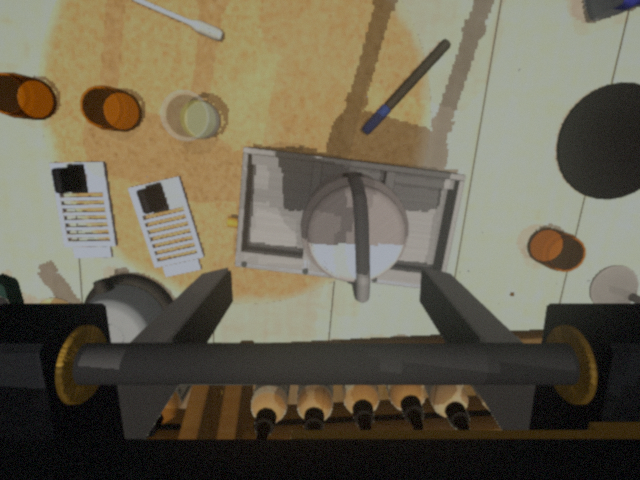

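The wrist view shows the hoop bar running from (353,178) to (362,295), and tray corners at (245,148), (463,177) and (236,265). It also shows the coaster near (616,140) and both grids.

Run:
```python
from h import *
for n,u,v,z in [("hA",353,180,186),("hB",362,292,186),("trayFR",245,148,36),("FL",463,177,36),("BR",236,265,36),("jarA",121,111,44),("jarB",38,99,44),("g1grip",152,197,42),("g2grip",70,179,42),("coasterL",556,141,6)]: print(n,p2w("w1",u,v,z))
```

```text
hA [398.2   2.3 186. ]
hB [473.6  15.8 186. ]
trayFR [384.9 -98.6  36. ]
FL [395.9 126.5  36. ]
BR [ 509.5 -104.4   36. ]
jarA [ 359.5 -218.4   44. ]
jarB [ 354.8 -297.9   44. ]
g1grip [ 441.5 -191.1   42. ]
g2grip [ 429.8 -273.9   42. ]
coasterL [350.5 231.8   6. ]
```

{"api": "send_rows", "payload": {"increments": [{"travel": [7, 21, 5], "spin": -0.04, "hand": 0.2}, {"travel": [7, 21, 40], "spin": -0.04, "hand": 0}, {"travel": [7, 21, 84], "spin": -0.04, "hand": -0.3}, {"travel": [7, 21, 84], "spin": -0.04, "hand": -0.5}, {"travel": [7, 21, 84], "spin": -0.04, "hand": -0.5}], "newtons": 40}}

```text
time_s: 2.05
position: [436.0, 13.2, 176.5]
orientation: [180.0, -0.1, -172.6]
wrist_force: [0.5, 0.5, 0.5]
grip_width: 57.4
finger_force: 0.0
```

```bash
python3 -c "
from h import *
go([438,9,175],7);snap('wrist','w2')"
```

```text
travel [-1.4, -4.4, 1.5] spin 0.006 q6 -104.8 pos [436.   13.2 176.5] F [0.5 0.5 0.5] w 57.4 t 2.05
```

View pics/w2.png

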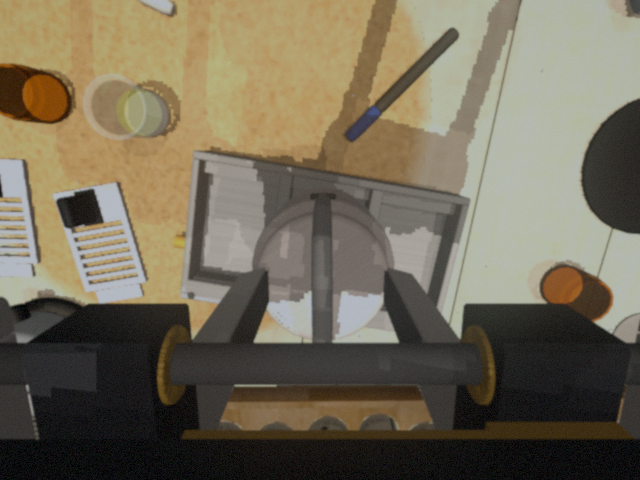

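The bar (u≈322) lies upright between the fingers (267 and 387), so the yaw is right. I'll shift −3 mm in y, then close.

{"api": "send_rows", "payload": {"increments": [{"travel": [-1.5, -3, 1], "spin": 0, "hand": -0.7}, {"travel": [-1.5, -3, 1], "spin": 0, "hand": -0.9}, {"travel": [-1.5, -3, 1], "spin": 0, "hand": -1}, {"travel": [-1.5, -3, 1], "spin": 0, "hand": -1}, {"travel": [-1.5, -3, 1], "spin": 0, "hand": -1}], "newtons": 50}}

```text
time_s: 2.6
position: [438.7, 9.3, 175.4]
orientation: [180.0, 0.0, -172.7]
wrist_force: [-0.3, 1.8, 0.6]
grip_width: 13.2
finger_force: 0.3
```

{"api": "send_rows", "payload": {"increments": [{"travel": [0, 0, 0], "spin": 0, "hand": -1}, {"travel": [0, 0, -6], "spin": 0, "hand": -1}, {"travel": [0, 0, -15], "spin": 0, "hand": -1}, {"travel": [0, 0, -25], "spin": 0, "hand": -1}, {"travel": [0, 0, -35], "spin": 0, "hand": -1}]}}

```text
time_s: 3.1
position: [438.7, 9.3, 211.1]
orientation: [-180.0, 0.0, -172.7]
wrist_force: [0.3, 0.6, -2.2]
grip_width: 8.0
finger_force: 50.0
```

```bash
python3 -c "
from h import *
go([347,292,215]);print(w2p('w2',[345,292,6]),w2p('top0',[345,292,6])*1.25)"
```

```text
travel [55.1, 292.0, -3.9] spin 0 q6 -105.2 pos [438.7   9.3 211.1] F [ 0.3  0.6 -2.2] w 8.0 t 3.1
[649.7 163.5] [225.875 338.25 ]
```

{"api": "send_rows", "payload": {"increments": [{"travel": [1.5, 8, -4], "spin": 0, "hand": -1}, {"travel": [5, 26, -4], "spin": 0, "hand": -1}, {"travel": [10, 52, -4], "spin": 0, "hand": -1}, {"travel": [15.5, 82, -4], "spin": 0, "hand": -1}, {"travel": [21, 112, -4], "spin": 0, "hand": -1}]}}

```text
time_s: 3.6
position: [402.8, 119.1, 214.4]
orientation: [180.0, 0.0, -172.8]
wrist_force: [0.3, -0.1, -2.4]
grip_width: 8.1
finger_force: 50.0
```

{"api": "send_rows", "payload": {"increments": [{"travel": [5.5, 30, 0], "spin": 0, "hand": -1}, {"travel": [11, 60, 0], "spin": 0, "hand": -1}, {"travel": [17, 90, 0], "spin": 0, "hand": -1}, {"travel": [22, 115, 0], "spin": 0, "hand": -1}, {"travel": [27, 135, 0], "spin": 0, "hand": -1}]}}

```text
time_s: 4.1
position: [358.5, 250.1, 214.4]
orientation: [180.0, 0.0, -172.6]
wrist_force: [0.7, 0.2, -2.1]
grip_width: 7.7
finger_force: 50.0
```

{"api": "send_rows", "payload": {"increments": [{"travel": [3, 18, 0], "spin": 0, "hand": -1}, {"travel": [5, 32, 0], "spin": 0, "hand": -1}, {"travel": [7, 40, 0], "spin": 0, "hand": -1}, {"travel": [7, 45, 0], "spin": 0, "hand": -1}, {"travel": [7, 45, 0], "spin": 0, "hand": -1}]}}

```text
time_s: 4.6
position: [346.8, 292.3, 214.2]
orientation: [180.0, 0.0, -172.7]
wrist_force: [0.1, 0.4, -1.9]
grip_width: 8.2
finger_force: 50.0
```

Run:
```python
from h import *
go([345.5,292,215]);print(st());snap('wrist','w3');snap('side','s3',crop=(200,130,420,300),scale=3)
a=cv2.imread('pics/w3.png');b=cv2.imread('pics/s3.png');a=cv2.resize(a,(500,375));b=cv2.resize(b,(300,232))
cv2.imwrite('pics/c3.png',np.hstack([a,np.vstack([b,np.zeros((143,300,3),np.uint8)])]))
```

```text
travel [1.4, -0.2, -0.8] spin 0 q6 -66.0 pos [346.8 292.3 214.2] F [ 0.1  0.4 -1.9] w 8.2 t 4.6
{'time_s': 4.6, 'qpos': [31.33, 5.21, 99.8, -0.0, 74.99, -66.0], 'position': [346.83, 292.33, 214.19], 'orientation': [180.0, 0.01, -172.67], 'wrist_force': [0.15, 0.42, -1.88], 'grip_width': 8.2, 'finger_force': 50.0}
```

View pics/c3.png

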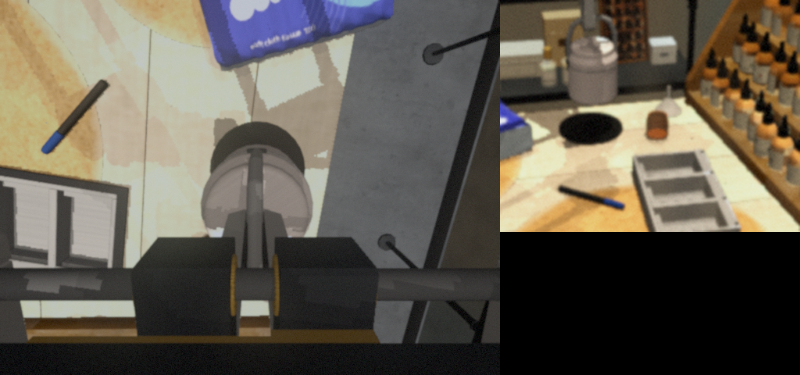

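The canister hangs upright above the coaster. Lowering it now.

{"api": "send_rows", "payload": {"increments": [{"travel": [0, 0, 12], "spin": 0, "hand": -1}, {"travel": [0, 0, 30], "spin": 0, "hand": -1}, {"travel": [0, 0, 48], "spin": 0, "hand": -1}, {"travel": [0, 0, 60], "spin": 0, "hand": -1}, {"travel": [0, 0, 64], "spin": 0, "hand": -1}]}}

```text
time_s: 5.2
position: [345.9, 290.8, 148.2]
orientation: [-179.9, -0.2, -172.8]
wrist_force: [-0.7, -0.6, -2.8]
grip_width: 8.5
finger_force: 50.0
```

{"api": "send_rows", "payload": {"increments": [{"travel": [0, 0, 1.5], "spin": 0, "hand": -1}, {"travel": [0, 0, 3], "spin": 0, "hand": -1}, {"travel": [0, 0, 4.2], "spin": 0, "hand": -1}, {"travel": [0, 0, 5], "spin": 0, "hand": -1}, {"travel": [0, 0, 5], "spin": 0, "hand": -1}]}}

```text
time_s: 5.7
position: [347.2, 292.2, 145.5]
orientation: [180.0, 0.0, -172.7]
wrist_force: [-0.3, 0.3, -2.4]
grip_width: 8.2
finger_force: 50.0
```

{"api": "send_rows", "payload": {"increments": [{"travel": [0, 0, 1], "spin": 0, "hand": -1}, {"travel": [0, 0, 1.5], "spin": 0, "hand": -1}, {"travel": [0, 0, 1.5], "spin": 0, "hand": -1}]}}

```text
time_s: 6.0
position: [347.6, 293.4, 145.2]
orientation: [179.8, 0.1, -172.7]
wrist_force: [-1.3, 1.3, 6.0]
grip_width: 8.2
finger_force: 50.0
```

Contact made (force +6 N). Release and retreat, then over to the grids.

{"api": "send_rows", "payload": {"increments": [{"travel": [0, 0, -0.5], "spin": 0, "hand": -0.8}, {"travel": [0, 0, -0.5], "spin": 0, "hand": -0.5}, {"travel": [0, 0, -0.5], "spin": 0, "hand": -0.4}, {"travel": [0, 0, -0.5], "spin": 0, "hand": -0.4}, {"travel": [0, 0, -0.5], "spin": 0, "hand": -0.4}]}}

```text
time_s: 6.5
position: [346.9, 291.8, 143.9]
orientation: [-180.0, -0.0, -172.7]
wrist_force: [-0.7, -0.8, 0.5]
grip_width: 28.3
finger_force: 0.0
```

{"api": "send_rows", "payload": {"increments": [{"travel": [0, 0, -25], "spin": 0, "hand": -0.4}, {"travel": [0, 0, -70], "spin": 0, "hand": -0.4}, {"travel": [-10, -50, -80], "spin": 0, "hand": -0.4}, {"travel": [-18, -100, -80], "spin": 0, "hand": -0.4}, {"travel": [-27, -150, -80], "spin": 0, "hand": -0.4}]}}

```text
time_s: 7.0
position: [392.2, 148.7, 224.8]
orientation: [-180.0, 0.1, -172.6]
wrist_force: [1.3, 0.8, -0.3]
grip_width: 28.2
finger_force: 0.0
```

```bash
python3 -c "
from h import *
go([450,-150,230],-15)"
```

```text
travel [-18.7, -303.7, -5.1] spin 0.391 q6 -86.2 pos [392.2 148.7 224.8] F [ 1.3  0.8 -0.3] w 28.2 t 7.0
```

{"api": "send_rows", "payload": {"increments": [{"travel": [-10, -50, 0], "spin": -0.03, "hand": -0.2}, {"travel": [-20, -100, 0], "spin": -0.06, "hand": -0.2}, {"travel": [-28, -150, 0], "spin": -0.1, "hand": -0.2}, {"travel": [-30, -200, 0], "spin": -0.135, "hand": -0.2}, {"travel": [-30, -245, 0], "spin": -0.135, "hand": -0.2}]}}

```text
time_s: 7.5
position: [452.9, -91.7, 224.0]
orientation: [-180.0, 0.0, -165.0]
wrist_force: [0.0, -0.4, -0.7]
grip_width: 38.0
finger_force: 0.0
```

```bash
python3 -c "
from h import *
go([441,-190,180],15)"
```

```text
travel [36.9, -91.8, 44.0] spin 0.0 q6 -125.1 pos [452.9 -91.7 224. ] F [ 0.  -0.4 -0.7] w 38.0 t 7.5
```

{"api": "send_rows", "payload": {"increments": [{"travel": [18, -45, 20], "spin": 0, "hand": -0.2}, {"travel": [37, -92, 44], "spin": 0, "hand": -0.2}, {"travel": [37, -92, 44], "spin": 0, "hand": -0.2}, {"travel": [37, -92, 44], "spin": 0, "hand": -0.2}, {"travel": [37, -92, 44], "spin": 0, "hand": -0.2}]}}

```text
time_s: 8.0
position: [440.9, -186.9, 180.4]
orientation: [180.0, 0.0, -165.0]
wrist_force: [-0.1, 0.0, 1.0]
grip_width: 37.9
finger_force: 0.0
```

```bash
python3 -c "
from h import *
snap('wrist','w4');go([441,-190,180],15)"
```

```text
travel [1.1, -3.2, 0.7] spin 0.002 q6 -136.4 pos [ 441.2 -186.6  180.7] F [0.5 0.2 0.2] w 37.5 t 8.05
```

View pics/w4.png

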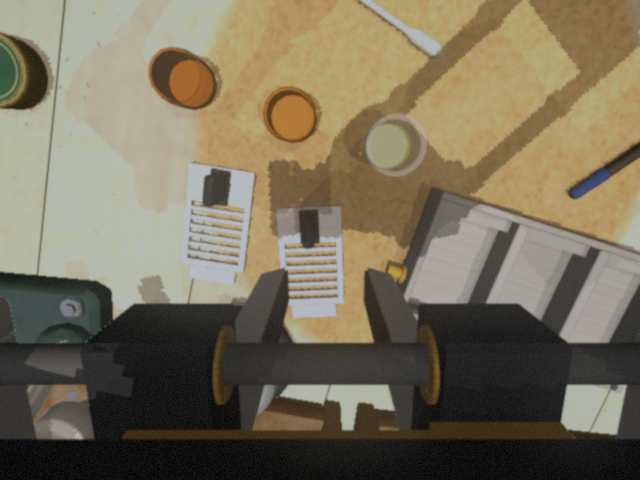

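The grid's front edge is centred at (309,208) and its tongue tip at (314,317), with the grip near (309,225). The tray's near side is also visible.

Run:
```python
from h import *
f=p2w("w4",309,208,6);t=p2w("w4",314,317,4);print(f,t,np.linalg.norm((t-f)[:2]),np.degrees(np.arctan2(t[1]-f[1],t[0]-f[0])))
for fr in (t+(f-t)*(92/110),): print("grip from ends",fr)
print("gripTop",p2w("w4",309,212,42),p2w("w4",310,243,42))
f=p2w("w4",224,166,6);t=p2w("w4",213,281,4);print("g2",f,t,np.degrees(np.arctan2(t[1]-f[1],t[0]-f[0])),t+(f-t)*92/110)
print("jarA",p2w("w4",293,116,44),"jarB",p2w("w4",193,82,44), "tray FR",p2w("w4",436,189,36))
go([441,-190,70],15)
```

```text
[ 430.9 -205.1    6. ] [ 535.3 -173.4    4. ] 109.10659925045778 16.890380354172105
grip from ends [ 447.98363636 -199.91272727    5.67272727]
gripTop [ 428.6 -204.2   42. ] [ 453.9 -196.8   42. ]
g2 [ 413.7 -288.2    6. ] [ 524.  -277.3    4. ] 5.64372494506788 [ 431.74909091 -286.41636364    5.67272727]
jarA [ 358.5 -234.8   44. ] jarB [ 354.1 -314.3   44. ] tray FR [ 383.7 -106.9   36. ]
travel [1.2, -3.3, 110.7] spin 0.002 q6 -136.4 pos [ 441.2 -186.6  180.7] F [0.5 0.2 0.2] w 37.5 t 8.05
```

{"api": "send_rows", "payload": {"increments": [{"travel": [1.7, -13.4, 40], "spin": -0.017, "hand": -0.3}, {"travel": [1.7, -13.4, 85], "spin": -0.017, "hand": -0.4}, {"travel": [1.7, -13.4, 125], "spin": -0.017, "hand": -0.5}, {"travel": [1.7, -13.4, 152], "spin": -0.017, "hand": -0.5}, {"travel": [1.7, -13.4, 160.5], "spin": -0.017, "hand": -0.5}], "newtons": 25}}

```text
time_s: 8.55
position: [441.6, -198.6, 17.9]
orientation: [179.8, -0.1, -163.9]
wrist_force: [-0.8, -0.6, 0.4]
grip_width: 23.7
finger_force: 0.0
```

{"api": "send_rows", "payload": {"increments": [{"travel": [0, 0, 0], "spin": 0, "hand": -0.7}, {"travel": [0, 0, 0], "spin": 0, "hand": -0.9}, {"travel": [0, 0, 0], "spin": 0, "hand": -1}, {"travel": [0, 0, 0], "spin": 0, "hand": -1}, {"travel": [0, 0, 0], "spin": 0, "hand": -1}]}}

```text
time_s: 9.05
position: [443.9, -201.6, 21.1]
orientation: [-179.9, 0.2, -164.0]
wrist_force: [0.8, 1.3, 6.6]
grip_width: 10.4
finger_force: 25.0
```

{"api": "send_rows", "payload": {"increments": [{"travel": [0, 0, -10], "spin": 0, "hand": -1}, {"travel": [0, 0, -30], "spin": 0, "hand": -1}, {"travel": [0, 0, -60], "spin": 0, "hand": -1}, {"travel": [0, 0, -90], "spin": 0, "hand": -1}, {"travel": [0, 0, -90], "spin": 0, "hand": -1}]}}

```text
time_s: 9.55
position: [445.0, -202.9, 113.7]
orientation: [-179.6, 0.3, -164.0]
wrist_force: [0.5, 0.3, -1.6]
grip_width: 9.9
finger_force: 25.0
```

Run:
```python
from h import *
go([441,-190,100]);print(w2p("side0",[480,-190,110]))
u,v=w2p("side0",[480,-190,110]);u,v=int(u),int(v)
snap('side','s5',crop=(max(0,u-80),max(0,v-80),u+90,v+60),scale=3)
snap('wrist','w5')
a=cv2.imread('pics/w5.png');b=cv2.imread('pics/s5.png');a=cv2.resize(a,(400,300));b=cv2.resize(b,(400,300))
cv2.imwrite('pics/c5.png',np.hstack([a,b]))
```

```text
travel [0.4, 13.6, 13.7] spin 0 q6 -138.7 pos [ 445.  -202.9  113.7] F [ 0.5  0.3 -1.6] w 9.9 t 9.55
[379.  293.1]
```

View pics/c5.png

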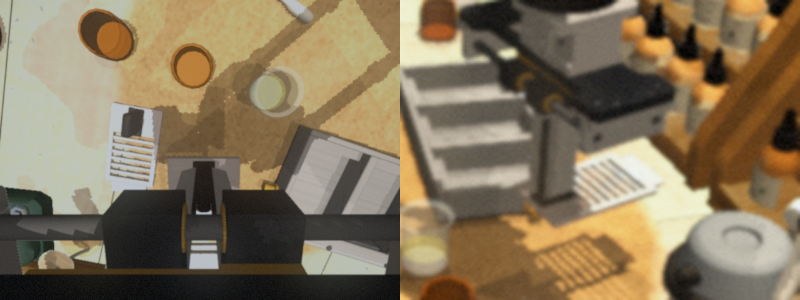

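{"api": "send_rows", "payload": {"increments": [{"travel": [0, 0, 30], "spin": 0, "hand": -1}, {"travel": [0, 0, 30], "spin": 0, "hand": -1}, {"travel": [0, 0, 30], "spin": 0, "hand": -1}, {"travel": [0, 0, 30], "spin": 0, "hand": -1}], "newtons": 7}}

```text
time_s: 10.05
position: [442.6, -201.2, 79.6]
orientation: [180.0, -0.0, -164.0]
wrist_force: [0.6, -0.3, -0.7]
grip_width: 9.7
finger_force: 7.0
```

```bash
cat >> h.py <<'E'
def tilt(fn,gz=31,gx=-37):
    """draw predicted grid outline in side view for several tilts"""
    s=r.get_state(); snap('side',fn); im=cv2.imread('pics/'+fn+'.png')
    yaw=s["orientation"][2]+180; G=np.array(s["position"])+[0,0,11]
    for a,col in ((0,(0,0,255)),(15,(0,255,255)),(30,(0,255,0)),(45,(255,0,0))):
        R=Ro.from_euler("zy",[0,0]).as_matrix(); R=(Ro.from_euler("z",yaw,degrees=True)*Ro.from_euler("y",a,degrees=True)).as_matrix()
        P=[G+R@(np.array(p,float)-[gx,0,gz]) for p in ((-55,-30,6),(41,-30,6),(41,-22,4),(55,-22,4),(55,22,4))]
        q=[tuple(int(x*3*1) for x in w2p(fn,p)) for p in P]
        if a==0: u0,v0=q[2][0]//3-110,q[2][1]//3-90; big=cv2.resize(im,None,fx=3,fy=3,interpolation=cv2.INTER_CUBIC)
        for i in range(4): cv2.line(big,q[i],q[i+1],col,1)
    u0=max(u0,0);v0=max(v0,0); cv2.imwrite('pics/'+fn+'.png',big[v0*3:v0*3+540,u0*3:u0*3+600])
E
python3 - <<'E'
from h import *
go([441,-190,100]); tilt('s6')
E
```

```text
travel [-1.6, 11.2, -20.4] spin 0 q6 -138.7 pos [ 442.6 -201.2   79.6] F [ 0.6 -0.3 -0.7] w 9.7 t 10.05
```

View pics/s6.png

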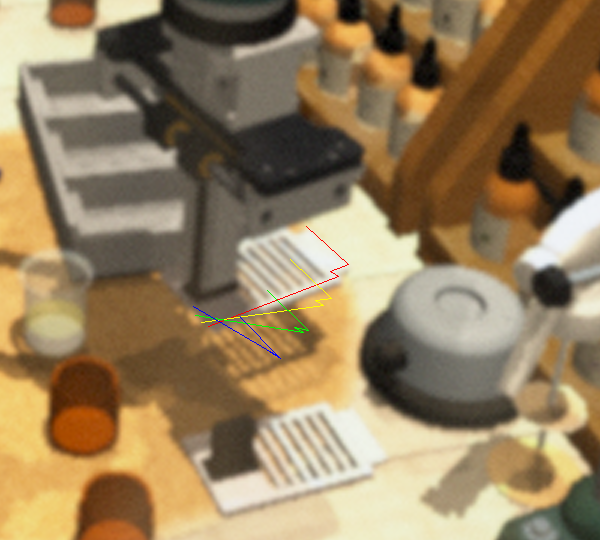

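The grid hangs level (tongue corner at (343,265) on the red 0° outline). I'll write a numeric tilt estimate so I view fewer pictures, and try a 3 N grip to let it droop.

{"api": "send_rows", "payload": {"increments": [{"travel": [0, 0, 0], "spin": 0, "hand": -1}, {"travel": [0, 0, 0], "spin": 0, "hand": -1}, {"travel": [0, 0, 0], "spin": 0, "hand": -1}, {"travel": [0, 0, 0], "spin": 0, "hand": -1}, {"travel": [0, 0, 0], "spin": 0, "hand": -1}], "newtons": 3}}

```text
time_s: 10.6
position: [442.6, -201.2, 79.7]
orientation: [-180.0, 0.0, -164.0]
wrist_force: [-0.6, 0.2, -1.5]
grip_width: 10.6
finger_force: 3.0
```

```bash
cat >> h.py <<'E'
def tscore(fn,take=True,pos=None,yaw=None,gz=31,gx=-37):
    s=r.get_state()
    if take: snap('side',fn)
    d=np.load('pics/'+fn+'.npz'); g=cv2.GaussianBlur(d["f"],(3,3),0).min(2).astype(float)
    pos=s["position"] if pos is None else pos; yaw=s["orientation"][2]+180 if yaw is None else yaw
    out=[]
    for a in range(-10,61,5):
        R=(Ro.from_euler("z",yaw,degrees=True)*Ro.from_euler("y",a,degrees=True)).as_matrix()
        def poly(m): 
            P=[np.array(pos)+[0,0,11]+R@(np.array(p,float)-[gx,0,gz]) for p in ((-8,-30-m,6),(41+m,-30-m,6),(41+m,-22-m,4),(55+m,-22-m,4),(55+m,22+m,4),(41+m,22+m,4),(41+m,30+m,6),(-8,30+m,6))]
            M=np.zeros(g.shape,np.uint8); cv2.fillPoly(M,[np.int32([np.round(w2p(fn,p)) for p in P])],1); return M>0
        A,B=poly(-1),poly(6); B&=~poly(1)
        out.append((a,round(g[A].mean()-g[B].mean(),1)))
    print(out)
E
python3 - <<'E'
from h import *
tscore('s6',take=False,pos=[442.6,-201.2,79.6],yaw=16)
tscore('s7'); print(r.get_state()["moment"]); go([0,0,0])
E
```

```text
[(-10, np.float64(25.2)), (-5, np.float64(15.1)), (0, np.float64(37.3)), (5, np.float64(26.6)), (10, np.float64(13.0)), (15, np.float64(26.6)), (20, np.float64(22.0)), (25, np.float64(12.2)), (30, np.float64(4.8)), (35, np.float64(-0.1)), (40, np.float64(3.9)), (45, np.float64(1.9)), (50, np.float64(-0.9)), (55, np.float64(-4.2)), (60, np.float64(-5.2))]
[(-10, np.float64(25.3)), (-5, np.float64(17.1)), (0, np.float64(38.1)), (5, np.float64(25.8)), (10, np.float64(18.3)), (15, np.float64(20.4)), (20, np.float64(22.3)), (25, np.float64(15.7)), (30, np.float64(8.2)), (35, np.float64(-0.2)), (40, np.float64(4.4)), (45, np.float64(2.0)), (50, np.float64(-3.0)), (55, np.float64(-9.1)), (60, np.float64(-5.1))]
[ 0.01839979  0.05994395 -0.03894038]
travel [370.0, 315.4, 79.6] spin 0 q6 -138.7 pos [ 442.6 -201.2   79.7] F [-0.1  0.  -1.1] w 10.2 t 10.65
```

{"api": "send_rows", "payload": {"increments": [{"travel": [0, 0, -50], "spin": 0, "hand": -1}, {"travel": [0, 0, -50], "spin": 0, "hand": -1}, {"travel": [0, 0, -50], "spin": 0, "hand": -1}]}}

```text
time_s: 10.95
position: [443.2, -201.5, 130.5]
orientation: [-179.9, 0.1, -164.0]
wrist_force: [-0.5, 0.2, -1.5]
grip_width: 10.2
finger_force: 3.0
```

Run:
```python
from h import *
tscore('s8'); print(r.get_state()["moment"]); go([390,10,120],-2)
```

```text
[(-10, np.float64(57.7)), (-5, np.float64(51.2)), (0, np.float64(0.5)), (5, np.float64(-19.9)), (10, np.float64(-17.3)), (15, np.float64(-21.8)), (20, np.float64(-25.3)), (25, np.float64(-2.4)), (30, np.float64(19.2)), (35, np.float64(33.5)), (40, np.float64(28.2)), (45, np.float64(6.8)), (50, np.float64(2.8)), (55, np.float64(10.9)), (60, np.float64(3.8))]
[0.06735611 0.02821308 0.00791603]
travel [-7.9, 217.2, 9.4] spin 0.314 q6 -138.7 pos [ 442.3 -200.9  129.4] F [-1.  -0.1 -2. ] w 9.9 t 11.0
```

{"api": "send_rows", "payload": {"increments": [{"travel": [0, 15, -10], "spin": 0.05, "hand": -1}, {"travel": [-2, 50, -10], "spin": 0.12, "hand": -1}, {"travel": [-4, 95, -10], "spin": 0.2, "hand": -1}, {"travel": [-6, 140, -10], "spin": 0.28, "hand": -1}, {"travel": [-8, 180, -10], "spin": 0.314, "hand": -1}], "newtons": 20}}

```text
time_s: 11.5
position: [398.4, -24.0, 138.1]
orientation: [179.9, -0.2, 177.8]
wrist_force: [-0.3, -0.5, -0.6]
grip_width: 9.6
finger_force: 20.0
```

{"api": "send_rows", "payload": {"increments": [{"travel": [0, 20, 0], "spin": 0, "hand": -1}, {"travel": [0, 34, 0], "spin": 0, "hand": -1}, {"travel": [0, 37, 0], "spin": 0, "hand": -1}, {"travel": [0, 37, 0], "spin": 0, "hand": -1}, {"travel": [0, 37, 0], "spin": 0, "hand": -1}]}}

```text
time_s: 12.0
position: [401.6, 10.5, 139.1]
orientation: [-180.0, -0.1, 178.0]
wrist_force: [0.5, -0.7, -1.6]
grip_width: 10.0
finger_force: 20.0
```

Run:
```python
from h import *
go([390,10,140],-2); tscore('s9'); tilt('s9'); snap('wrist','w9')
a=cv2.imread('pics/w9.png')[60:480,100:620];b=cv2.imread('pics/s9.png'); b=cv2.resize(b,(280,252))
b=np.vstack([b,np.zeros((420-252,280,3),np.uint8)]); cv2.imwrite('pics/c9.png',np.hstack([a,b]))
```

```text
travel [11.6, -0.9, -0.9] spin -0.0 q6 -96.4 pos [401.6  10.5 139.1] F [ 0.5 -0.7 -1.6] w 10.0 t 12.0
[(-10, np.float64(54.7)), (-5, np.float64(24.8)), (0, np.float64(12.0)), (5, np.float64(14.3)), (10, np.float64(9.0)), (15, np.float64(3.7)), (20, np.float64(-5.6)), (25, np.float64(-14.7)), (30, np.float64(17.4)), (35, np.float64(27.6)), (40, np.float64(11.1)), (45, np.float64(2.3)), (50, np.float64(-2.9)), (55, np.float64(2.0)), (60, np.float64(5.6))]
```

View pics/c9.png

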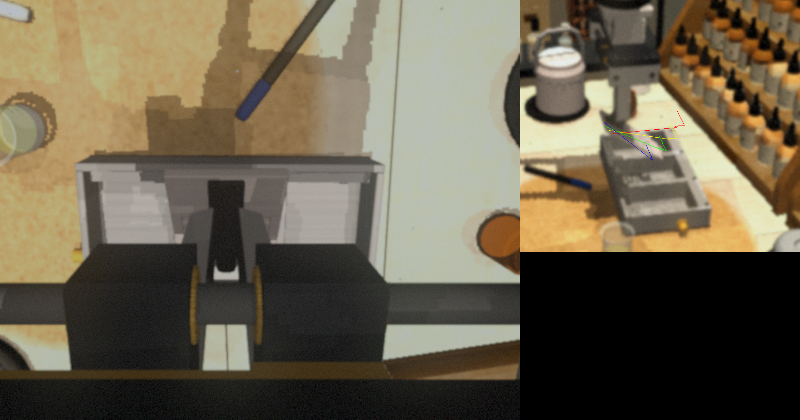

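Tray front corners sit at full-frame (178,223) and (482,223), so the yaw is aligned. The canister stands upright on the coaster. The raised front edge of the grid spans about (265–386, 228).

Run:
```python
from h import *
print("tray FR",p2w("w9",178,223,36),"FL",p2w("w9",482,223,36))
for z in (90,110,120,130): print(z,p2w("w9",265,228,z),p2w("w9",386,229,z))
G=np.array([401.6,10.5,150.1])
for a in (0,15,25,35,45):
    R=(Ro.from_euler("z",-2,degrees=True)*Ro.from_euler("y",a,degrees=True)).as_matrix()
    q=[w2p("w9",G+R@(np.array(p,float)-[-37,0,31])).round() for p in ((-55,30,6),(-55,-30,6),(-50,0,42),(-24,0,42),(55,0,4))]
    print(a,[x.tolist() for x in q], "front/tip z",[(G+R@(np.array(p,float)-[-37,0,31]))[[0,2]].round(1).tolist() for p in((-55,0,0),(55,0,0),(55,0,4))])
```

```text
tray FR [383.8 -97.9  36. ] FL [392.3 126.4  36. ]
90 [379.6 -24.9  90. ] [382.9  47.2  90. ]
110 [375.7 -21.4 110. ] [378.8  44.1 110. ]
120 [373.8 -19.7 120. ] [376.7  42.5 120. ]
130 [371.9 -18.  130. ] [374.6  41.  130. ]
0 [[385.0, 246.0], [266.0, 247.0], [326.0, 279.0], [326.0, 336.0], [326.0, 430.0]] front/tip z [[383.6, 119.1], [493.5, 119.1], [493.5, 123.1]]
15 [[387.0, 238.0], [264.0, 238.0], [326.0, 289.0], [326.0, 337.0], [326.0, 391.0]] front/tip z [[376.2, 124.8], [482.4, 96.3], [483.4, 100.2]]
25 [[389.0, 234.0], [263.0, 234.0], [326.0, 296.0], [326.0, 336.0], [326.0, 365.0]] front/tip z [[372.2, 129.6], [471.8, 83.1], [473.5, 86.7]]
35 [[390.0, 231.0], [261.0, 231.0], [326.0, 304.0], [326.0, 334.0], [326.0, 340.0]] front/tip z [[369.1, 135.0], [459.1, 71.9], [461.4, 75.2]]
45 [[392.0, 231.0], [259.0, 231.0], [326.0, 311.0], [326.0, 332.0], [326.0, 315.0]] front/tip z [[367.0, 140.9], [444.7, 63.1], [447.5, 66.0]]
```

Run:
```python
from h import *
g=np.load("pics/w9.npz")["f"].mean(2)
for v in (240,265): print(v,"L",g[v-2:v+3,170:216].mean(0).astype(int).tolist(),"\nR",g[v-2:v+3,445:500].mean(0).astype(int).tolist())
print("col300",g[205:260,200:215].mean(1).astype(int).tolist())
print([w2p("w9",p).tolist() for p in ([388,126,36],[388,-104,36])])
```

```text
240 L [140, 141, 144, 144, 145, 144, 143, 148, 153, 158, 159, 157, 141, 111, 82, 66, 64, 65, 66, 69, 79, 96, 118, 130, 132, 131, 132, 133, 135, 135, 134, 133, 138, 146, 150, 150, 149, 147, 147, 146, 147, 147, 148, 147, 148, 147] 
R [119, 118, 120, 121, 123, 123, 122, 123, 122, 123, 122, 123, 123, 122, 122, 119, 115, 113, 106, 99, 99, 99, 102, 110, 98, 81, 76, 75, 77, 78, 90, 121, 148, 164, 170, 171, 170, 167, 166, 175, 180, 180, 178, 167, 140, 136, 165, 180, 183, 183, 183, 184, 184, 183, 183]
265 L [159, 158, 157, 156, 155, 155, 154, 154, 153, 160, 165, 170, 173, 172, 158, 127, 90, 71, 69, 70, 69, 68, 68, 69, 68, 68, 67, 69, 70, 80, 100, 114, 127, 152, 161, 162, 160, 160, 158, 159, 160, 159, 158, 158, 159, 159] 
R [166, 165, 164, 156, 150, 150, 149, 148, 149, 149, 144, 140, 135, 113, 86, 74, 71, 73, 73, 71, 74, 74, 72, 72, 71, 74, 75, 80, 99, 133, 156, 167, 171, 170, 168, 165, 172, 181, 184, 183, 182, 175, 150, 132, 155, 176, 182, 184, 184, 183, 184, 183, 183, 183, 183]
col300 [145, 145, 146, 145, 141, 132, 120, 105, 95, 82, 68, 66, 69, 69, 69, 68, 70, 81, 111, 133, 143, 147, 147, 146, 146, 142, 142, 146, 149, 150, 150, 150, 148, 149, 148, 147, 143, 138, 137, 138, 139, 139, 139, 139, 139, 142, 143, 146, 153, 156, 156, 157, 158, 157, 155]
[[481.7, 217.2], [170.6, 228.8]]
```

Run:
```python
from h import *
a,b=p2w("w9",178,265,36),p2w("w9",481.7,265,36); print(a,b,(a+b)/2); a,b=p2w("w9",178,240,36),p2w("w9",476.5,240,36)
print(p2w("w9",205,224,36), "front outer top edge")
print([p2w("w9",u,229,125) for u in (265,386)])
```

```text
[ 416. -102.   36.] [424.8 128.   36. ] [420.4  13.   36. ]
[385.3 -78.1  36. ] front outer top edge
[array([373.3, -18.9, 125. ]), array([375.6,  41.7, 125. ])]
```

Tray width measures exactly 230 mm, so the fix is good: centre (451.5, 12.0), yaw −2.1°. The grid tilt is about 35°. I'll press its tongue tip on the pan to bring the tilt to a known 20°, then hook it.

{"api": "send_rows", "payload": {"increments": [{"travel": [-6, 3, 10], "spin": 0, "hand": -1}, {"travel": [-14, 3, 30], "spin": 0, "hand": -1}, {"travel": [-17, 3, 50], "spin": 0, "hand": -1}, {"travel": [-17, 3, 60], "spin": 0, "hand": -1}, {"travel": [-17, 3, 60], "spin": 0, "hand": -1}], "newtons": 5}}

```text
time_s: 12.65
position: [417.8, 13.5, 78.1]
orientation: [180.0, -0.2, 178.0]
wrist_force: [-0.4, 0.0, -1.4]
grip_width: 10.1
finger_force: 5.0
```

{"api": "send_rows", "payload": {"increments": [{"travel": [3, 0, 5], "spin": 0, "hand": -1}, {"travel": [7, 0, 11], "spin": 0, "hand": -1}, {"travel": [12, 0, 18], "spin": 0, "hand": -1}, {"travel": [18, 0, 25.5], "spin": 0, "hand": -1}, {"travel": [18, 0, 25.5], "spin": 0, "hand": -1}], "newtons": 4}}

```text
time_s: 13.15
position: [400.6, 14.1, 53.8]
orientation: [180.0, 0.0, 178.0]
wrist_force: [-0.2, -0.5, -1.5]
grip_width: 10.1
finger_force: 4.0
```

Run:
```python
from h import *
go([400,10,54],-2.1); tscore('s10'); snap('wrist','w10')
```

```text
travel [0.5, -4.1, -0.2] spin 0.002 q6 -96.0 pos [400.6  14.1  53.8] F [-0.2 -0.5 -1.5] w 10.1 t 13.15
[(-10, np.float64(-15.2)), (-5, np.float64(-24.0)), (0, np.float64(-18.0)), (5, np.float64(10.6)), (10, np.float64(43.4)), (15, np.float64(55.9)), (20, np.float64(34.8)), (25, np.float64(16.3)), (30, np.float64(11.5)), (35, np.float64(3.2)), (40, np.float64(-13.6)), (45, np.float64(-15.8)), (50, np.float64(-18.4)), (55, np.float64(-10.2)), (60, np.float64(-3.2))]
```

```bash
python3 - <<'E' | sort -k4 -n | tail -6
from h import *
import io,contextlib,re
for gx in range(-45,-28,3):
  for gz in (27,31,35):
    b=io.StringIO()
    with contextlib.redirect_stdout(b): tscore('s10',take=False,gx=gx,gz=gz)
    for a,s in re.findall(r"\((-?\d+), np.float64\((-?[\d.]+)\)",b.getvalue()): print(gx,gz,a,s)
E
```

```text
-39 31 15 55.3
-42 35 15 55.8
-45 27 20 57.4
-42 35 10 57.6
-45 35 15 58.6
-42 31 15 60.7
```

{"api": "send_rows", "payload": {"increments": [{"travel": [0, 0, -8], "spin": 0, "hand": -1}, {"travel": [0, 0, -12.5], "spin": 0, "hand": -1}, {"travel": [-6, 0, -12.5], "spin": 0, "hand": -1}, {"travel": [-13, 0, -12.5], "spin": 0, "hand": -1}, {"travel": [-19, 0, -12.5], "spin": 0, "hand": -1}], "newtons": 5}}

```text
time_s: 13.75
position: [420.0, 13.5, 66.6]
orientation: [180.0, -0.1, 178.0]
wrist_force: [-2.9, -0.9, -1.1]
grip_width: 10.1
finger_force: 5.0
```

Run:
```python
from h import *
go([420,10,54],-2.1); tscore('s11',gx=-40)
```

```text
travel [-0.1, -3.5, 12.6] spin 0.002 q6 -95.7 pos [420.   13.5  66.6] F [-2.9 -0.9 -1.1] w 10.1 t 13.75
[(-10, np.float64(-11.4)), (-5, np.float64(-11.0)), (0, np.float64(-11.8)), (5, np.float64(-6.2)), (10, np.float64(-5.3)), (15, np.float64(2.4)), (20, np.float64(43.8)), (25, np.float64(33.6)), (30, np.float64(8.3)), (35, np.float64(12.4)), (40, np.float64(-7.8)), (45, np.float64(-0.7)), (50, np.float64(0.9)), (55, np.float64(-7.7)), (60, np.float64(-4.6))]
```

Contact force −2.9 N in x at tilt ≈20° puts the tongue tip against the ledge face, about 7 mm too low. Back off, raise, then go under the lip.

{"api": "send_rows", "payload": {"increments": [{"travel": [4, 0, 0], "spin": 0, "hand": -1}, {"travel": [4, 0, -8], "spin": 0, "hand": -1}, {"travel": [2, 0, -8], "spin": 0, "hand": -1}, {"travel": [-3, 0, -8], "spin": 0, "hand": -1}, {"travel": [-6, 0, -8], "spin": 0, "hand": -1}], "newtons": 5}}

```text
time_s: 14.3
position: [427.0, 13.1, 74.9]
orientation: [-180.0, 0.1, 178.0]
wrist_force: [-0.2, 0.2, -1.3]
grip_width: 10.1
finger_force: 5.0
```

Run:
```python
from h import *
go([420,10,54],-2.1); tscore('s12',gx=-40)
```

```text
travel [6.9, -3.4, 20.9] spin 0.002 q6 -95.6 pos [427.   13.1  74.9] F [-0.2  0.2 -1.3] w 10.1 t 14.3
[(-10, np.float64(-9.6)), (-5, np.float64(-12.1)), (0, np.float64(-11.3)), (5, np.float64(-6.4)), (10, np.float64(2.7)), (15, np.float64(4.6)), (20, np.float64(20.5)), (25, np.float64(19.9)), (30, np.float64(-1.3)), (35, np.float64(6.3)), (40, np.float64(1.1)), (45, np.float64(0.1)), (50, np.float64(11.5)), (55, np.float64(-3.8)), (60, np.float64(-7.3))]
```

{"api": "send_rows", "payload": {"increments": [{"travel": [2, 0, 3.7], "spin": 0, "hand": -1}, {"travel": [3.8, 0, 7.4], "spin": 0, "hand": -1}, {"travel": [7.5, 0, 13.3], "spin": 0, "hand": -1}, {"travel": [10, 0, 18], "spin": 0, "hand": -1}, {"travel": [12, 0, 22.5], "spin": 0, "hand": -1}], "newtons": 4}}

```text
time_s: 14.85
position: [413.4, 13.7, 51.6]
orientation: [180.0, -0.0, 178.0]
wrist_force: [0.1, -0.6, -0.3]
grip_width: 9.6
finger_force: 4.0
```

Run:
```python
from h import *
go([420,10,54],-2.1); tscore('s13',gx=-40)
```

```text
travel [-6.7, -3.5, -2.4] spin 0.002 q6 -95.8 pos [413.4  13.7  51.6] F [ 0.1 -0.6 -0.3] w 9.6 t 14.85
[(-10, np.float64(-4.8)), (-5, np.float64(-11.2)), (0, np.float64(-5.4)), (5, np.float64(18.8)), (10, np.float64(17.7)), (15, np.float64(18.4)), (20, np.float64(21.6)), (25, np.float64(16.6)), (30, np.float64(-0.5)), (35, np.float64(-3.9)), (40, np.float64(-12.7)), (45, np.float64(-17.6)), (50, np.float64(-17.4)), (55, np.float64(-8.2)), (60, np.float64(-2.8))]
```

{"api": "send_rows", "payload": {"increments": [{"travel": [1, 0, 3], "spin": 0, "hand": -1}, {"travel": [2, 0, 5.5], "spin": 0, "hand": -1}, {"travel": [2.5, 0, 8], "spin": 0, "hand": -1}, {"travel": [3, 0, 10], "spin": 0, "hand": -1}, {"travel": [3, 0, 10], "spin": 0, "hand": -1}]}}

```text
time_s: 15.4
position: [410.8, 13.8, 41.8]
orientation: [180.0, -0.0, 178.0]
wrist_force: [-0.3, -0.2, -1.6]
grip_width: 10.0
finger_force: 4.0
```

Run:
```python
from h import *
go([420,10,41],-2.1); tscore('s14',gx=-40)
c=snap('wrist','w14'); a=cv2.imread('pics/w14.png'); tilt('t14',gx=-40); b=cv2.resize(cv2.imread('pics/t14.png'),(360,324))
b=np.vstack([b,np.zeros((6,360,3),np.uint8)]); cv2.imwrite('pics/c14.png',np.hstack([cv2.resize(a,(440,330)),b]))
```

```text
travel [-9.4, -3.5, 0.8] spin 0.002 q6 -95.8 pos [410.8  13.8  41.8] F [-0.3 -0.2 -1.6] w 10.0 t 15.4
[(-10, np.float64(-11.1)), (-5, np.float64(9.2)), (0, np.float64(36.0)), (5, np.float64(19.3)), (10, np.float64(13.3)), (15, np.float64(12.5)), (20, np.float64(12.0)), (25, np.float64(-8.2)), (30, np.float64(-9.6)), (35, np.float64(-28.7)), (40, np.float64(-24.6)), (45, np.float64(-20.1)), (50, np.float64(-3.2)), (55, np.float64(-2.5)), (60, np.float64(-2.2))]
```

View pics/c14.png

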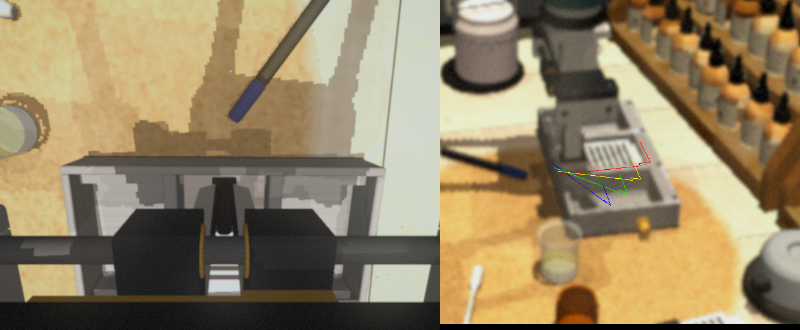

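The grid lies in the middle bay, level, with its deck visible at about (615,155). Press lightly, release and lift.

{"api": "send_rows", "payload": {"increments": [{"travel": [0, 0, 2], "spin": 0, "hand": -1}, {"travel": [0, 0, 2], "spin": 0, "hand": -0.8}, {"travel": [0, 0, 1], "spin": 0, "hand": -0.5}, {"travel": [0, 0, 1], "spin": 0, "hand": -0.45}, {"travel": [0, 0, 1], "spin": 0, "hand": -0.45}]}}

```text
time_s: 16.05
position: [411.1, 13.7, 41.2]
orientation: [180.0, 0.0, 178.0]
wrist_force: [-0.4, 0.7, 0.1]
grip_width: 25.8
finger_force: 0.0
```

{"api": "send_rows", "payload": {"increments": [{"travel": [0, 0, -20], "spin": 0, "hand": -0.45}, {"travel": [0, 0, -60], "spin": 0, "hand": -0.45}, {"travel": [0, -45, -100], "spin": 0, "hand": -0.45}, {"travel": [0, -95, -120], "spin": -0.03, "hand": -0.45}, {"travel": [0, -135, -120], "spin": -0.06, "hand": -0.45}]}}

```text
time_s: 16.55
position: [408.0, -120.1, 163.8]
orientation: [-179.9, 0.3, -178.3]
wrist_force: [1.3, -0.9, 0.4]
grip_width: 25.9
finger_force: 0.0
```

Run:
```python
from h import *
s=r.get_state();print(s["position"])
tscore('s15',pos=[410.8,13.8,41.8],yaw=-2.1,gx=-40)
snap('wrist','w15'); go([430,-286,120],5.5)
a=cv2.imread('pics/w15.png'); b=np.load('pics/s15.npz')["f"][150:300,250:420]; cv2.imwrite('pics/c15.png',np.hstack([cv2.resize(a,(460,345)),cv2.resize(b,(340,345),interpolation=cv2.INTER_CUBIC)]))
```

```text
[ 408.01441944 -120.08066753  163.77540924]
[(-10, np.float64(-0.7)), (-5, np.float64(14.6)), (0, np.float64(42.0)), (5, np.float64(29.3)), (10, np.float64(20.0)), (15, np.float64(13.5)), (20, np.float64(15.6)), (25, np.float64(0.7)), (30, np.float64(-1.6)), (35, np.float64(-7.0)), (40, np.float64(-3.5)), (45, np.float64(-6.0)), (50, np.float64(1.7)), (55, np.float64(-0.5)), (60, np.float64(-1.7))]
travel [-19.0, -161.6, 43.4] spin -0.077 q6 -117.2 pos [ 407.8 -124.6  162.5] F [-0.1  0.   0. ] w 25.7 t 16.65
```

View pics/c15.png

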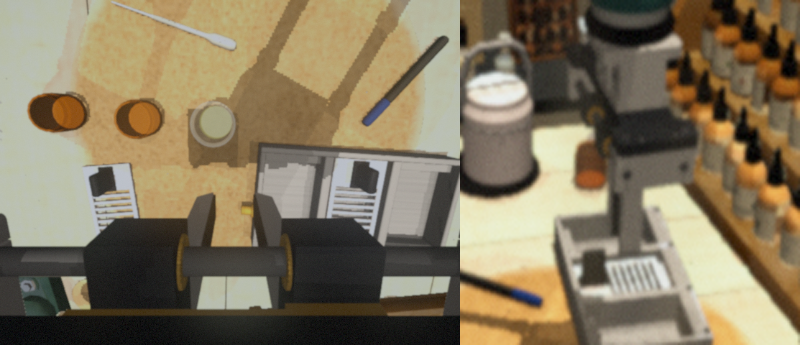

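Grid 1 lies flat in the middle bay. The other grid's front edge centre is at full-frame (147,229).

Run:
```python
from h import *
print(p2w("w15",147.5,229.5,6), [p2w("w15",u*1.391,v*1.391,44) for u,v in((68,110),(143,118))])
# auto-fit grid2 on top view
snap('top','t16'); a=np.load('pics/top0.npz')["f"].astype(int);b=np.load('pics/t16.npz')["f"].astype(int)
print(np.abs(a-b)[185:240,412:450].mean(), np.abs(a-b)[185:240,375:410].mean())
```

```text
[ 415.3 -289.2    6. ] [array([ 348.8, -305.7,   44. ]), array([ 355.3, -227.2,   44. ])]
23.817703349282297 30.636536796536795
```

{"api": "send_rows", "payload": {"increments": [{"travel": [-6, -50, 20], "spin": -0.05, "hand": -0.45}, {"travel": [-12, -100, 40], "spin": -0.077, "hand": -0.45}, {"travel": [-20, -150, 43], "spin": -0.077, "hand": -0.45}, {"travel": [-20, -160, 43], "spin": -0.077, "hand": -0.45}, {"travel": [-20, -160, 43], "spin": -0.077, "hand": -0.45}]}}

```text
time_s: 17.2
position: [430.9, -278.8, 116.8]
orientation: [179.9, -0.0, -174.2]
wrist_force: [0.3, 0.4, -0.2]
grip_width: 25.7
finger_force: 0.0
```

Run:
```python
from h import *
go([432,-287,20],5.6); snap('wrist','w16')
g=np.load('pics/w16.npz')["f"]
m=(g.max(2)<45).astype(np.uint8); n,l,s,c=cv2.connectedComponentsWithStats(m[:330]); print([(s[i].tolist(),c[i].round().tolist()) for i in range(1,n) if s[i][4]>200])
w=((g.min(2)>150)).astype(np.uint8)
for v in (185,195,205): print(v,[ (int(x)) for x in np.flatnonzero(np.diff(w[v,150:480].astype(int)))+150])
print([(p,w2p("w16",p).tolist()) for p in ([414,-288.5,6],[420,-288,42],[446,-285,42],[416.5,-258,6],[411,-318,6])])
```

```text
travel [-0.4, -8.4, 96.8] spin 0.003 q6 -136.5 pos [ 430.9 -278.8  116.8] F [ 0.3  0.4 -0.2] w 25.7 t 17.2
[([393, 316, 86, 14, 568], [432.0, 324.0]), ([191, 319, 64, 11, 332], [222.0, 326.0])]
185 [155, 157, 159, 160, 228, 229, 230, 239, 241]
195 [230, 231, 234, 235, 240]
205 [196, 197, 227, 230, 231, 232, 233]
[([414, -288.5, 6], [314.7, 216.2]), ([420, -288, 42], [313.2, 234.1]), ([446, -285, 42], [314.1, 271.6]), ([416.5, -258, 6], [354.4, 223.3]), ([411, -318, 6], [276.0, 208.5])]
```

Run:
```python
from h import *
g=np.load('pics/w16.npz')["f"].min(2)
for v in (212,222,235,250,265): print(v,g[v,262:368:2].tolist())
print("col",g[195:290:3,300].tolist(),g[195:290:3,316].tolist())
```

```text
212 [97, 96, 94, 96, 96, 93, 92, 88, 86, 84, 77, 73, 75, 69, 67, 64, 62, 64, 62, 64, 64, 65, 63, 61, 63, 61, 57, 59, 65, 65, 61, 64, 66, 61, 59, 59, 57, 59, 62, 57, 49, 49, 49, 58, 65, 61, 62, 60, 64, 66, 70, 67, 62]
222 [100, 100, 102, 98, 95, 96, 118, 128, 129, 120, 117, 119, 119, 118, 119, 116, 117, 116, 117, 89, 50, 48, 42, 47, 44, 46, 40, 49, 41, 50, 48, 87, 116, 106, 104, 104, 100, 97, 98, 100, 101, 102, 97, 101, 96, 77, 62, 59, 62, 61, 62, 63, 65]
235 [101, 104, 103, 99, 96, 100, 114, 123, 129, 121, 118, 116, 116, 117, 116, 115, 117, 114, 113, 89, 41, 43, 37, 40, 41, 37, 44, 35, 42, 38, 42, 73, 100, 100, 101, 101, 98, 99, 98, 98, 98, 97, 100, 97, 100, 85, 58, 61, 65, 63, 64, 62, 64]
250 [118, 123, 125, 115, 111, 101, 108, 125, 156, 145, 137, 136, 169, 179, 181, 179, 179, 172, 160, 137, 58, 45, 45, 46, 41, 46, 47, 43, 43, 44, 44, 88, 118, 122, 114, 106, 107, 111, 122, 120, 159, 178, 177, 178, 173, 112, 94, 87, 92, 94, 95, 91, 75]
265 [162, 162, 162, 160, 159, 161, 164, 182, 183, 178, 112, 103, 122, 120, 115, 97, 93, 87, 83, 80, 82, 60, 45, 50, 51, 52, 52, 46, 59, 78, 83, 80, 80, 86, 86, 94, 95, 88, 90, 89, 90, 159, 182, 184, 175, 108, 101, 99, 103, 100, 99, 97, 97]
col [72, 72, 69, 66, 64, 65, 62, 67, 112, 89, 83, 87, 90, 92, 91, 92, 86, 87, 105, 154, 158, 171, 147, 98, 163, 173, 103, 91, 156, 133, 98, 129] [60, 65, 64, 60, 63, 57, 64, 67, 111, 49, 36, 37, 42, 36, 36, 41, 39, 41, 46, 41, 36, 45, 43, 48, 60, 162, 111, 103, 181, 128, 77, 167]
```

{"api": "send_rows", "payload": {"increments": [{"travel": [-1.5, -8.4, 30], "spin": 0, "hand": -0.5}, {"travel": [-1.5, -8.4, 65], "spin": 0, "hand": -0.5}, {"travel": [-1.5, -8.4, 90], "spin": 0, "hand": -0.5}, {"travel": [-1.5, -8.4, 96.5], "spin": 0, "hand": -0.5}, {"travel": [-1.5, -8.4, 96.5], "spin": 0, "hand": -0.6}], "newtons": 20}}

```text
time_s: 17.75
position: [432.3, -283.9, 21.0]
orientation: [179.9, -0.1, -174.1]
wrist_force: [-0.6, -0.3, 0.5]
grip_width: 19.5
finger_force: 0.0
```

{"api": "send_rows", "payload": {"increments": [{"travel": [0, 0, 0], "spin": 0, "hand": -0.9}, {"travel": [0, 0, 0], "spin": 0, "hand": -1}, {"travel": [0, 0, 0], "spin": 0, "hand": -1}, {"travel": [0, 0, -10], "spin": 0, "hand": -1}, {"travel": [0, 0, -30], "spin": 0, "hand": -1}]}}

```text
time_s: 18.25
position: [431.7, -285.5, 51.2]
orientation: [179.9, -0.1, -174.1]
wrist_force: [-0.2, 0.1, -1.2]
grip_width: 9.7
finger_force: 20.0
```

{"api": "send_rows", "payload": {"increments": [{"travel": [0, 0, -25], "spin": 0, "hand": -1}, {"travel": [0, 0, -45], "spin": 0, "hand": -1}, {"travel": [0, 0, -45], "spin": 0, "hand": -1}, {"travel": [0, 0, -45], "spin": 0, "hand": -1}]}}

```text
time_s: 18.65
position: [432.6, -286.3, 96.6]
orientation: [-180.0, 0.0, -174.2]
wrist_force: [0.8, -0.2, -1.5]
grip_width: 9.9
finger_force: 20.0
```

{"api": "send_rows", "payload": {"increments": [{"travel": [0, 0, 0], "spin": 0, "hand": -1}, {"travel": [0, 0, 0], "spin": 0, "hand": -1}, {"travel": [0, 0, -50], "spin": 0, "hand": -1}, {"travel": [0, 0, -50], "spin": 0, "hand": -1}], "newtons": 3}}

```text
time_s: 19.05
position: [435.4, -288.6, 150.2]
orientation: [-179.6, 0.3, -174.1]
wrist_force: [1.5, -1.5, -0.3]
grip_width: 10.2
finger_force: 3.0
```

Run:
```python
from h import *
go([400,-65,140],-2.1); tscore('s17')
```

```text
travel [12.5, 226.1, 8.7] spin 0.139 q6 -137.0 pos [ 435.4 -288.6  150.2] F [ 1.5 -1.5 -0.3] w 10.2 t 19.05
[(-10, np.float64(56.9)), (-5, np.float64(24.9)), (0, np.float64(-9.7)), (5, np.float64(-7.1)), (10, np.float64(-3.8)), (15, np.float64(6.2)), (20, np.float64(21.6)), (25, np.float64(39.5)), (30, np.float64(65.3)), (35, np.float64(30.8)), (40, np.float64(6.4)), (45, np.float64(-5.1)), (50, np.float64(-8.3)), (55, np.float64(-10.0)), (60, np.float64(2.4))]
```

{"api": "send_rows", "payload": {"increments": [{"travel": [2, 12, 0], "spin": 0.03, "hand": -1}, {"travel": [6, 45, 0], "spin": 0.08, "hand": -1}, {"travel": [9, 90, 4], "spin": 0.139, "hand": -1}, {"travel": [12, 135, 8], "spin": 0.139, "hand": -1}, {"travel": [14, 180, 8], "spin": 0.139, "hand": -1}], "newtons": 20}}

```text
time_s: 19.6
position: [398.4, -106.5, 136.3]
orientation: [179.9, -0.2, 177.8]
wrist_force: [1.0, -0.1, -1.2]
grip_width: 9.8
finger_force: 20.0
```

Run:
```python
from h import *
go([398.7,-62.1,140],-2.1)
```

```text
travel [1.4, 44.4, -3.6] spin -0.002 q6 -112.5 pos [ 398.4 -106.5  136.3] F [ 1.  -0.1 -1.2] w 9.8 t 19.6
```

{"api": "send_rows", "payload": {"increments": [{"travel": [2, 25, 0], "spin": 0, "hand": -1}, {"travel": [2, 40, 0], "spin": 0, "hand": -1}, {"travel": [2, 44, 0], "spin": 0, "hand": -1}, {"travel": [2, 44, 10], "spin": 0, "hand": -1}, {"travel": [2, 44, 20], "spin": 0, "hand": -1}]}}

```text
time_s: 20.1
position: [400.1, -65.2, 117.2]
orientation: [-180.0, -0.0, 177.9]
wrist_force: [-1.2, 0.2, -1.0]
grip_width: 9.5
finger_force: 20.0
```

```bash
cat >> h.py <<'E'
def fit(fn,take=True,gxs=range(-45,-28,3)):
    import io,contextlib,re
    if take: snap('side',fn)
    L=[]
    for gx in gxs:
      for gz in (29,32):
        b=io.StringIO()
        with contextlib.redirect_stdout(b): tscore(fn,take=False,gx=gx,gz=gz)
        L+=[(float(s),gx,gz,int(a)) for a,s in re.findall(r"\((-?\d+), np.float64\((-?[\d.]+)\)",b.getvalue())]
    print(sorted(L)[-6:])
E
python3 - <<'E'
from h import *
go([398.7,-62.1,120],-2.1); fit('s18')
E
```

```text
travel [1.5, 3.0, -2.8] spin -0.0 q6 -107.0 pos [400.1 -65.2 117.2] F [-1.2  0.2 -1. ] w 9.5 t 20.1
[(31.3, -39, 32, 30), (32.3, -42, 29, 35), (33.6, -45, 29, 30), (36.0, -36, 32, 30), (38.4, -45, 32, 30), (48.3, -42, 32, 30)]
```

{"api": "send_rows", "payload": {"increments": [{"travel": [-4, 3, 10], "spin": 0, "hand": -1}, {"travel": [-8, 3, 25], "spin": 0, "hand": -1}, {"travel": [-8, 3, 38], "spin": 0, "hand": -1}, {"travel": [-8, 3, 41], "spin": 0, "hand": -1}, {"travel": [-8, 3, 41], "spin": 0, "hand": -1}]}}

```text
time_s: 20.65
position: [407.9, -62.0, 76.6]
orientation: [180.0, -0.1, 177.9]
wrist_force: [-0.6, 0.0, -1.4]
grip_width: 9.7
finger_force: 20.0
```

{"api": "send_rows", "payload": {"increments": [{"travel": [3, 0, 6], "spin": 0, "hand": -1}, {"travel": [6, 0, 11], "spin": 0, "hand": -1}, {"travel": [9, 0, 16], "spin": 0, "hand": -1}, {"travel": [12, 0, 20.5], "spin": 0, "hand": -1}, {"travel": [12, 0, 20.5], "spin": 0, "hand": -1}], "newtons": 4}}

```text
time_s: 21.15
position: [396.6, -61.5, 56.9]
orientation: [-180.0, 0.1, 177.9]
wrist_force: [0.5, -0.3, -1.0]
grip_width: 10.2
finger_force: 4.0
```

Run:
```python
from h import *
go([398.7,-62.1,55],-2.1); fit('s19')
```

```text
travel [-2.1, -0.5, 1.9] spin -0.0 q6 -106.7 pos [396.6 -61.5  56.9] F [ 0.5 -0.3 -1. ] w 10.2 t 21.15
[(54.4, -36, 32, 20), (55.5, -45, 32, 15), (56.0, -45, 29, 20), (56.1, -42, 29, 20), (57.1, -42, 32, 20), (58.5, -39, 32, 20)]
```

Tilt is 20° with the tongue tip at tray x≈25, z≈6. Raise 19, go forward 28, then swing down.

{"api": "send_rows", "payload": {"increments": [{"travel": [0, 0, -12], "spin": 0, "hand": -1}, {"travel": [0, 0, -19], "spin": 0, "hand": -1}, {"travel": [-9, 0, -19], "spin": 0, "hand": -1}, {"travel": [-19, 0, -19], "spin": 0, "hand": -1}, {"travel": [-26, 0, -19], "spin": 0, "hand": -1}], "newtons": 5}}

```text
time_s: 21.7
position: [423.7, -62.5, 75.7]
orientation: [-180.0, 0.0, 177.9]
wrist_force: [0.4, 0.7, -1.1]
grip_width: 10.2
finger_force: 5.0
```

{"api": "send_rows", "payload": {"increments": [{"travel": [-2, 0, 0], "spin": 0, "hand": -1}, {"travel": [-2, 0, 0], "spin": 0, "hand": -1}]}}

```text
time_s: 21.9
position: [424.5, -62.4, 75.4]
orientation: [180.0, -0.1, 177.9]
wrist_force: [-0.1, 0.2, -2.5]
grip_width: 10.1
finger_force: 5.0
```

Run:
```python
from h import *
go([424.5,-62.1,75],-2.1); fit('s20')
```

```text
travel [-0.0, 0.3, 0.4] spin 0.0 q6 -105.6 pos [424.5 -62.4  75.4] F [-0.1  0.2 -2.5] w 10.1 t 21.9
[(26.5, -45, 29, 25), (27.6, -45, 32, 25), (28.8, -39, 29, 25), (30.9, -42, 32, 25), (34.0, -42, 29, 25), (37.3, -39, 32, 25)]
```

{"api": "send_rows", "payload": {"increments": [{"travel": [2, 0, 3.7], "spin": 0, "hand": -1}, {"travel": [3.8, 0, 7.4], "spin": 0, "hand": -1}, {"travel": [7.5, 0, 13.3], "spin": 0, "hand": -1}, {"travel": [10, 0, 18], "spin": 0, "hand": -1}, {"travel": [12, 0, 22.5], "spin": 0, "hand": -1}], "newtons": 4}}

```text
time_s: 22.45
position: [412.0, -62.0, 53.0]
orientation: [180.0, 0.0, 177.9]
wrist_force: [0.3, 1.0, 5.7]
grip_width: 10.1
finger_force: 4.0
```

{"api": "send_rows", "payload": {"increments": [{"travel": [1, 0, 3], "spin": 0, "hand": -1}, {"travel": [2, 0, 5.5], "spin": 0, "hand": -1}, {"travel": [2.5, 0, 8], "spin": 0, "hand": -1}, {"travel": [3, 0, 10], "spin": 0, "hand": -1}, {"travel": [3, 0, 10], "spin": 0, "hand": -1}]}}

```text
time_s: 22.95
position: [411.5, -62.0, 47.4]
orientation: [-180.0, 0.3, 177.9]
wrist_force: [-4.9, 4.5, 39.6]
grip_width: 10.0
finger_force: 26.2
```

Run:
```python
from h import *
go([424.5,-62.1,75],-2.1); fit('s21')
```

```text
travel [-13.1, 0.4, -27.5] spin -0.001 q6 -106.2 pos [411.5 -62.   47.4] F [-4.9  4.5 39.6] w 10.0 t 22.95
[(33.3, -42, 32, 10), (33.3, -39, 29, 5), (34.2, -30, 32, 5), (34.8, -33, 32, 5), (36.3, -39, 32, 5), (37.0, -42, 32, 5)]
```

Force 39.6 N: blocked. Unload at once and look.

{"api": "send_rows", "payload": {"increments": [{"travel": [0, 0, -5], "spin": 0, "hand": -1}, {"travel": [0, 0, -9], "spin": 0, "hand": -1}, {"travel": [0, 0, -9], "spin": 0, "hand": -1}]}}

```text
time_s: 23.3
position: [409.2, -61.9, 52.4]
orientation: [-180.0, 0.0, 177.9]
wrist_force: [0.1, -1.2, -2.4]
grip_width: 9.8
finger_force: 6.4
```

Run:
```python
from h import *
go([424.5,-62.1,75],-2.1); fit('s22'); snap('wrist','w22'); tilt('t22',gx=-39,gz=32)
a=cv2.imread('pics/w22.png')[120:420,120:560]; b=cv2.imread('pics/t22.png')
b=np.load('pics/s22.npz')["f"][195:315,270:400]
cv2.imwrite('pics/c22.png',np.hstack([cv2.resize(a,(400,273)),cv2.resize(b,(296,273),interpolation=cv2.INTER_CUBIC)]))
```

```text
travel [-15.3, 0.4, -22.6] spin -0.0 q6 -106.2 pos [409.2 -61.9  52.4] F [ 0.1 -1.2 -2.4] w 9.8 t 23.3
[(25.3, -36, 29, 5), (25.3, -30, 32, 20), (25.5, -33, 29, 5), (27.4, -39, 29, 10), (28.3, -42, 29, 10), (29.8, -45, 29, 10)]
```

View pics/c22.png

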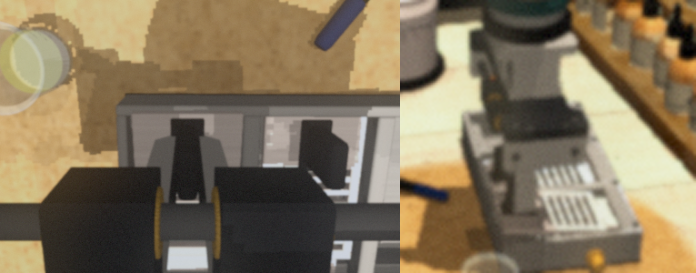

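{"api": "send_rows", "payload": {"increments": [{"travel": [0, 0, -4], "spin": 0, "hand": -1}, {"travel": [-2, 0, -4], "spin": 0, "hand": -1}, {"travel": [-4, 0, -4], "spin": 0, "hand": -1}, {"travel": [-6, 0, -4], "spin": 0, "hand": -1}, {"travel": [-6, 0, -4], "spin": 0, "hand": -1}], "newtons": 6}}

```text
time_s: 23.95
position: [415.6, -62.1, 56.2]
orientation: [180.0, 0.0, 177.9]
wrist_force: [0.7, 0.6, -2.1]
grip_width: 10.0
finger_force: 6.8
```

Run:
```python
from h import *
go([424.5,-62.1,75],-2.1); fit('s23')
```

```text
travel [-8.9, 0.3, -18.8] spin -0.0 q6 -105.9 pos [415.6 -62.1  56.2] F [ 0.7  0.6 -2.1] w 10.0 t 23.95
[(22.5, -42, 29, 30), (23.3, -45, 32, 25), (23.4, -39, 29, 15), (26.1, -42, 32, 15), (26.4, -42, 29, 25), (27.8, -42, 29, 20)]
```

{"api": "send_rows", "payload": {"increments": [{"travel": [0.5, 0, 2], "spin": 0, "hand": -1}, {"travel": [0.7, 0, 4], "spin": 0, "hand": -1}, {"travel": [1, 0, 5], "spin": 0, "hand": -1}, {"travel": [1, 0, 5], "spin": 0, "hand": -1}], "newtons": 4}}

```text
time_s: 24.4
position: [414.2, -62.1, 51.3]
orientation: [180.0, 0.0, 177.9]
wrist_force: [-0.6, -0.7, -2.0]
grip_width: 10.1
finger_force: 4.7
```

{"api": "send_rows", "payload": {"increments": [{"travel": [0.6, 0, 2], "spin": 0, "hand": -1}, {"travel": [1.2, 0, 4], "spin": 0, "hand": -1}, {"travel": [1.2, 0, 4], "spin": 0, "hand": -1}]}}

```text
time_s: 24.7
position: [413.4, -62.1, 47.3]
orientation: [-180.0, 0.1, 177.9]
wrist_force: [0.4, -0.4, -1.1]
grip_width: 9.9
finger_force: 4.4
```

Run:
```python
from h import *
go([424.5,-62.1,75],-2.1); fit('s24')
```

```text
travel [-11.1, 0.4, -27.7] spin -0.0 q6 -106.0 pos [413.4 -62.1  47.3] F [ 0.4 -0.4 -1.1] w 9.9 t 24.7
[(31.3, -45, 32, 5), (31.3, -39, 32, 5), (31.7, -36, 32, 5), (32.8, -39, 29, 5), (35.6, -36, 29, 10), (35.9, -42, 32, 5)]
```

Going down freely now (tilt ≈5–7°). Continue gently.

{"api": "send_rows", "payload": {"increments": [{"travel": [0.6, 0, 2], "spin": 0, "hand": -1}, {"travel": [1.2, 0, 3.5], "spin": 0, "hand": -1}, {"travel": [1.2, 0, 3.5], "spin": 0, "hand": -1}], "newtons": 4}}

```text
time_s: 25.05
position: [412.3, -62.1, 43.7]
orientation: [-180.0, 0.1, 177.9]
wrist_force: [2.1, -0.5, -1.6]
grip_width: 10.5
finger_force: 4.0
```

{"api": "send_rows", "payload": {"increments": [{"travel": [0.4, 0, 1], "spin": 0, "hand": -1}, {"travel": [0.8, 0, 2], "spin": 0, "hand": -1}, {"travel": [0.8, 0, 2.5], "spin": 0, "hand": -1}]}}

```text
time_s: 25.35
position: [411.4, -62.1, 41.4]
orientation: [-180.0, 0.0, 177.9]
wrist_force: [2.7, -0.6, 1.1]
grip_width: 10.4
finger_force: 4.0
```

Run:
```python
from h import *
go([424.5,-62.1,75],-2.1); fit('s25')
```

```text
travel [-13.1, 0.4, -33.6] spin -0.0 q6 -106.1 pos [411.4 -62.1  41.4] F [ 2.7 -0.6  1.1] w 10.4 t 25.35
[(33.4, -42, 32, 0), (34.8, -45, 29, 0), (35.3, -33, 29, 5), (35.9, -33, 32, 0), (39.1, -30, 29, 0), (40.4, -30, 32, 0)]
```

{"api": "send_rows", "payload": {"increments": [{"travel": [-0.5, 0, 0], "spin": 0, "hand": -0.8}, {"travel": [-0.5, 0, 0], "spin": 0, "hand": -0.5}, {"travel": [-0.5, 0, 0], "spin": 0, "hand": -0.45}, {"travel": [-0.5, 0, 0], "spin": 0, "hand": -0.45}, {"travel": [-0.5, 0, -8], "spin": 0, "hand": -0.45}]}}

```text
time_s: 25.9
position: [410.2, -61.6, 48.8]
orientation: [179.9, -0.2, 177.9]
wrist_force: [-0.2, -0.8, -0.8]
grip_width: 25.5
finger_force: 0.0
```

{"api": "send_rows", "payload": {"increments": [{"travel": [0, 0, -40], "spin": 0, "hand": -0.45}, {"travel": [0, 0, -85], "spin": 0, "hand": -0.2}, {"travel": [20, -50, -100], "spin": 0, "hand": 0.1}, {"travel": [40, -95, -100], "spin": 0, "hand": 0.3}, {"travel": [56, -135, -100], "spin": 0, "hand": 0.3}]}}

```text
time_s: 26.4
position: [350.3, -196.1, 151.0]
orientation: [-179.9, 0.1, 178.0]
wrist_force: [0.6, -0.2, -0.6]
grip_width: 54.4
finger_force: 0.0
```

Run:
```python
from h import *
go([357,-232,100],0); snap('wrist','w26'); c=snap('top','t26')
s=snap('side','s26')
a=cv2.imread('pics/side0.png')
b=np.load('pics/s26.npz')["f"][185:320,270:400]; t=np.load('pics/t26.npz')["f"][180:260,240:360]
w=np.load('pics/w26.npz')["f"]
cv2.imwrite('pics/c26.png',np.hstack([cv2.resize(w,(400,300)),cv2.resize(b,(290,300),interpolation=cv2.INTER_CUBIC)]))
cv2.imwrite('pics/c26.png',np.vstack([cv2.imread('pics/c26.png'),np.hstack([cv2.resize(t,(430,286),interpolation=cv2.INTER_CUBIC),np.zeros((286,260,3),np.uint8)])]))
```

```text
travel [-7.8, -35.6, 51.1] spin -0.034 q6 -127.2 pos [ 350.3 -196.1  151. ] F [ 0.6 -0.2 -0.6] w 54.4 t 26.4
```

View pics/c26.png

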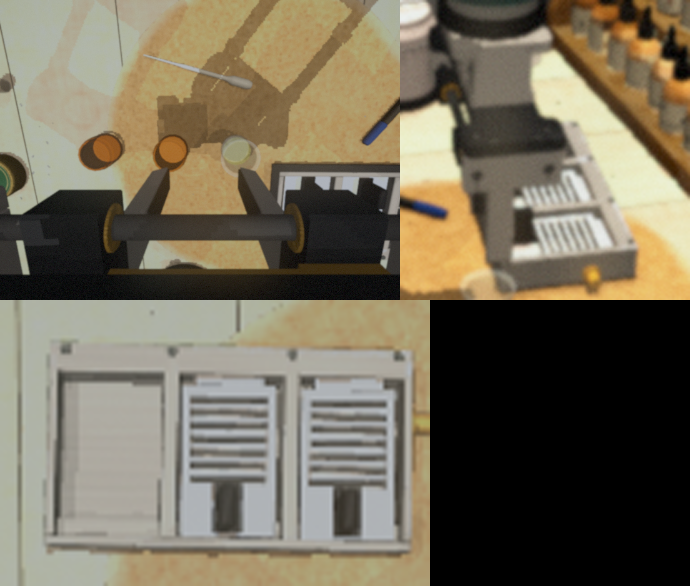

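Both grids lie flat with their tongues under the lip, in the middle and right bays; canister still upright. Next the jars, located by colour at about (273,245) and (160,240) full-frame in the wrist view.

```bash
cat >> h.py <<'E'
def jars(fn,take=True):
    """fit the projected jar silhouette (base+rim hull) centre to orange/brown blobs"""
    if take: snap('wrist',fn)
    d=np.load('pics/'+fn+'.npz'); h=cv2.cvtColor(d["f"],cv2.COLOR_BGR2HSV)
    m=((h[...,0]<14)&(h[...,1]>140)&(h[...,2]>35)).astype(np.uint8); m=cv2.morphologyEx(m,cv2.MORPH_CLOSE,np.ones((5,5)))
    n,l,s,c=cv2.connectedComponentsWithStats(m)
    th=np.linspace(0,2*np.pi,40)
    for i in range(1,n):
        if s[i][4]<600: continue
        P=p2w(fn,*c[i],22)[:2].astype(float)
        for _ in range(6):
            pts=np.array([w2p(fn,[P[0]+21.5*np.cos(t),P[1]+21.5*np.sin(t),z]) for z in (0,34,44) for t in th],np.float32)
            H=cv2.convexHull(pts); x,y,w_,h_=cv2.boundingRect(H); M=cv2.moments(H); e=np.array([M["m10"]/M["m00"],M["m01"]/M["m00"]])
            bb=np.array([s[i][0]+s[i][2]/2,s[i][1]+s[i][3]/2]); pb=np.array([x+w_/2,y+h_/2])
            P+= (p2w(fn,*bb,22)-p2w(fn,*pb,22))[:2]
        print("jar",P.round(1),"blob",s[i].tolist(),"pred",(x,y,w_,h_))
E
python3 - <<'E'
from h import *
jars('w26',take=False); jars('w15',take=False); jars('w4',take=False)
E
```

```text
jar [ 352.5 -337.5] blob [42, 130, 55, 53, 1264] pred (25, 127, 90, 59)
```

Run:
```python
from h import *
for fn,pts in (("w26",[(273,245),(258,245),(171,240),(140,243),(300,200),(310,270),(160,262)]),("w15",[(199,166),(95,156),(60,155),(300,100)])):
    h=cv2.cvtColor(np.load('pics/'+fn+'.npz')["f"],cv2.COLOR_BGR2HSV)
    print(fn,[(p,h[p[1],p[0]].tolist()) for p in pts])
```

```text
w26 [((273, 245), [16, 191, 170]), ((258, 245), [15, 185, 171]), ((171, 240), [15, 196, 161]), ((140, 243), [15, 139, 68]), ((300, 200), [17, 130, 116]), ((310, 270), [21, 108, 177]), ((160, 262), [16, 136, 77])]
w15 [((199, 166), [16, 188, 174]), ((95, 156), [14, 217, 154]), ((60, 155), [15, 171, 67]), ((300, 100), [22, 101, 189])]
```

```bash
sed -i 's/m=((h\[...,0\]<14).*MORPH_CLOSE,np.ones((5,5)))/m=((h[...,0]<19)\&(h[...,1]>133)\&(h[...,2]>35)).astype(np.uint8); m=cv2.morphologyEx(cv2.morphologyEx(m,cv2.MORPH_OPEN,np.ones((3,3))),cv2.MORPH_CLOSE,np.ones((5,5))); m[300:]=0/' h.py
python3 - <<'E'
from h import *
jars('w26',take=False); print(); jars('w15',take=False);print(); jars('w4',take=False)
E
```

```text
jar [ 357.5 -237.5] blob [244, 215, 58, 61, 2647] pred (242, 213, 61, 65)
jar [ 352.9 -328.6] blob [126, 216, 70, 57, 2051] pred (122, 212, 77, 65)

jar [ 352.8 -328.3] blob [39, 130, 83, 54, 3592] pred (36, 127, 89, 59)
jar [ 357.1 -238.4] blob [158, 138, 68, 55, 3011] pred (156, 136, 72, 59)

jar [ 353.2 -328.5] blob [149, 48, 67, 60, 2178] pred (146, 44, 73, 68)
jar [ 358.6 -238.2] blob [262, 87, 55, 56, 2421] pred (261, 85, 57, 60)
```

Jar A is at (357.6, −238) and jar B at (353, −328.4), consistent over three views. I'll grip high enough that the fingertips clear the dividers when placing.

{"api": "send_rows", "payload": {"increments": [{"travel": [-8.6, -41.6, 20], "spin": 0, "hand": 0.5}, {"travel": [-8.6, -41.6, 50], "spin": 0, "hand": 0.5}, {"travel": [-8.6, -41.6, 60], "spin": 0, "hand": 0.5}, {"travel": [-8.6, -41.6, 60], "spin": 0, "hand": 0.5}], "newtons": 10}}

```text
time_s: 26.95
position: [356.6, -234.3, 88.1]
orientation: [179.8, -0.2, 178.0]
wrist_force: [-0.6, -0.2, -0.6]
grip_width: 70.6
finger_force: 0.0
```

Run:
```python
from h import *
go([357.6,-238,20]); jars('w27')
```

```text
travel [-1.3, -3.9, 68.0] spin 0 q6 -130.7 pos [ 356.6 -234.3   88.1] F [-0.6 -0.2 -0.6] w 70.6 t 26.95
jar [ 356.7 -241.7] blob [269, 219, 87, 79, 4476] pred (276, 217, 73, 83)
jar [ 352.6 -328.6] blob [132, 220, 88, 74, 3541] pred (130, 216, 93, 83)
```

{"api": "send_rows", "payload": {"increments": [{"travel": [-1.3, -4, 25], "spin": 0, "hand": 0.45}, {"travel": [-1.3, -4, 50], "spin": 0, "hand": 0.4}, {"travel": [-1.3, -4, 66], "spin": 0, "hand": 0.3}, {"travel": [-1.3, -4, 67.5], "spin": 0, "hand": 0.2}, {"travel": [-1.3, -4, 67.5], "spin": 0, "hand": 0.1}]}}

```text
time_s: 27.5
position: [359.6, -240.6, 22.7]
orientation: [-180.0, 0.1, 178.0]
wrist_force: [-0.1, -0.8, 0.4]
grip_width: 53.0
finger_force: 0.0
```

{"api": "send_rows", "payload": {"increments": [{"travel": [0, 0, 0], "spin": 0, "hand": -0.1}, {"travel": [0, 0, 0], "spin": 0, "hand": -0.3}, {"travel": [0, 0, 0], "spin": 0, "hand": -0.3}, {"travel": [0, 0, 0], "spin": 0, "hand": -0.3}]}}

```text
time_s: 27.9
position: [359.7, -241.2, 23.0]
orientation: [-179.9, 0.1, 177.9]
wrist_force: [0.5, 2.0, 7.8]
grip_width: 40.6
finger_force: 10.8
```

{"api": "send_rows", "payload": {"increments": [{"travel": [0, 0, -8], "spin": 0, "hand": -0.3}, {"travel": [0, 0, -25], "spin": 0, "hand": -0.3}, {"travel": [0, 0, -55], "spin": 0, "hand": -0.3}, {"travel": [0, 0, -85], "spin": 0, "hand": -0.3}, {"travel": [0, 0, -95], "spin": 0, "hand": -0.3}]}}

```text
time_s: 28.4
position: [360.1, -242.1, 119.8]
orientation: [-179.8, 0.2, 177.9]
wrist_force: [0.0, -0.1, -0.3]
grip_width: 41.0
finger_force: 10.6
```

Run:
```python
from h import *
go([460.5,11.7,115],-2.1)
```

```text
travel [-91.0, 257.4, 4.2] spin -0.0 q6 -131.0 pos [ 360.1 -242.1  119.8] F [ 0.  -0.1 -0.3] w 41.0 t 28.4
```

{"api": "send_rows", "payload": {"increments": [{"travel": [-8, 22, 0], "spin": 0, "hand": -0.3}, {"travel": [-24, 66, 0], "spin": 0, "hand": -0.3}, {"travel": [-40, 112, 0], "spin": 0, "hand": -0.3}, {"travel": [-56, 158, 0], "spin": 0, "hand": -0.3}, {"travel": [-71, 202, 0], "spin": 0, "hand": -0.3}]}}

```text
time_s: 28.9
position: [437.1, -39.7, 116.4]
orientation: [180.0, -0.0, 177.9]
wrist_force: [-0.0, -0.4, -1.1]
grip_width: 40.3
finger_force: 10.6
```

{"api": "send_rows", "payload": {"increments": [{"travel": [-9, 26, 0], "spin": 0, "hand": -0.3}, {"travel": [-16, 46, 0], "spin": 0, "hand": -0.3}, {"travel": [-20, 54, 10], "spin": 0, "hand": -0.3}, {"travel": [-20, 54, 25], "spin": 0, "hand": -0.3}, {"travel": [-20, 54, 35], "spin": 0, "hand": -0.3}]}}

```text
time_s: 29.4
position: [458.0, 11.5, 80.1]
orientation: [-180.0, -0.1, 177.9]
wrist_force: [0.4, 0.4, -1.0]
grip_width: 40.2
finger_force: 10.6
```

Run:
```python
from h import *
go([460.5,11.7,51],-2.1); jars('w28')
```

```text
travel [-2.6, 0.2, 29.1] spin 0.0 q6 -95.1 pos [458.   11.5  80.1] F [ 0.4  0.4 -1. ] w 40.2 t 29.4
jar [462.5  12. ] blob [280, 236, 93, 64, 4696] pred (289, 225, 75, 86)
```

{"api": "send_rows", "payload": {"increments": [{"travel": [-2.5, 0, 10], "spin": 0, "hand": -0.3}, {"travel": [-2.5, 0, 20], "spin": 0, "hand": -0.3}, {"travel": [-2.5, 0, 26], "spin": 0, "hand": -0.3}, {"travel": [-2.5, 0, 26], "spin": 0, "hand": -0.3}]}}

```text
time_s: 29.85
position: [460.9, 11.5, 54.9]
orientation: [180.0, -0.1, 177.9]
wrist_force: [-0.3, 0.3, -0.8]
grip_width: 40.3
finger_force: 10.6
```

{"api": "send_rows", "payload": {"increments": [{"travel": [0, 0, 1], "spin": 0, "hand": -0.3}, {"travel": [0, 0, 2], "spin": 0, "hand": -0.3}, {"travel": [0, 0, 2.5], "spin": 0, "hand": -0.3}, {"travel": [0, 0, 2.5], "spin": 0, "hand": -0.3}]}}

```text
time_s: 30.25
position: [461.8, 11.6, 53.5]
orientation: [180.0, 0.0, 177.9]
wrist_force: [-0.4, -0.0, -0.5]
grip_width: 40.7
finger_force: 10.6
```

{"api": "send_rows", "payload": {"increments": [{"travel": [0, 0, 1], "spin": 0, "hand": -0.3}, {"travel": [0, 0, 2], "spin": 0, "hand": -0.3}, {"travel": [0, 0, 2], "spin": 0, "hand": -0.3}]}}

```text
time_s: 30.55
position: [461.6, 11.7, 51.3]
orientation: [180.0, -0.0, 177.9]
wrist_force: [-0.6, -0.7, -0.6]
grip_width: 40.6
finger_force: 10.6
```

Run:
```python
from h import *
go([460.5,11.7,48],-2.1)
```

```text
travel [1.1, -0.0, 3.3] spin -0.0 q6 -95.1 pos [461.6  11.7  51.3] F [-0.6 -0.7 -0.6] w 40.6 t 30.55
```

{"api": "send_rows", "payload": {"increments": [{"travel": [0.5, 0, 1], "spin": 0, "hand": -0.3}, {"travel": [0.5, 0, 1.5], "spin": 0, "hand": -0.3}, {"travel": [0.5, 0, 1.5], "spin": 0, "hand": -0.3}]}}

```text
time_s: 30.85
position: [461.7, 11.6, 51.0]
orientation: [180.0, 0.1, 177.9]
wrist_force: [-1.5, 0.3, 9.8]
grip_width: 40.7
finger_force: 10.7
```

{"api": "send_rows", "payload": {"increments": [{"travel": [0, 0, 1], "spin": 0, "hand": -0.3}, {"travel": [0, 0, 1.5], "spin": 0, "hand": -0.3}, {"travel": [0, 0, 1.5], "spin": 0, "hand": -0.3}]}}

```text
time_s: 31.15
position: [462.2, 11.6, 50.2]
orientation: [-180.0, 0.1, 177.9]
wrist_force: [-1.8, 1.2, 13.7]
grip_width: 40.6
finger_force: 10.3
```

Contact at the predicted height. Release and lift.

{"api": "send_rows", "payload": {"increments": [{"travel": [0, 0, -2], "spin": 0, "hand": -0.3}, {"travel": [0, 0, -2], "spin": 0, "hand": -0.05}, {"travel": [0, 0, -2], "spin": 0, "hand": 0.15}, {"travel": [0, 0, -2], "spin": 0, "hand": 0.3}, {"travel": [0, 0, -2], "spin": 0, "hand": 0.3}]}}

```text
time_s: 31.65
position: [461.0, 11.7, 50.1]
orientation: [180.0, -0.0, 177.9]
wrist_force: [-0.5, -0.1, -0.9]
grip_width: 60.9
finger_force: 0.0
```

{"api": "send_rows", "payload": {"increments": [{"travel": [0, 0, -15], "spin": 0, "hand": 0.3}, {"travel": [0, 0, -45], "spin": 0, "hand": 0.4}, {"travel": [0, 0, -85], "spin": 0, "hand": 0.45}, {"travel": [15, -45, -90], "spin": 0, "hand": 0.45}, {"travel": [30, -90, -90], "spin": 0, "hand": 0.45}]}}

```text
time_s: 32.15
position: [429.2, -77.7, 142.1]
orientation: [-179.9, 0.3, 178.1]
wrist_force: [0.6, -0.2, -0.1]
grip_width: 68.2
finger_force: 0.0
```

Run:
```python
from h import *
go([353,-328.4,110],0); jars('w29')
```

```text
travel [68.2, -253.0, 32.1] spin -0.032 q6 -107.6 pos [429.2 -77.7 142.1] F [ 0.6 -0.2 -0.1] w 68.2 t 32.15
jar [ 354.3 -302.8] blob [0, 121, 35, 53, 1480] pred (-36, 115, 106, 65)
jar [461.5  15. ] blob [419, 249, 51, 48, 1667] pred (409, 239, 71, 69)
```

{"api": "send_rows", "payload": {"increments": [{"travel": [13, -48, 5], "spin": 0, "hand": 0.45}, {"travel": [26, -96, 10], "spin": 0, "hand": 0.45}, {"travel": [39, -144, 20], "spin": 0, "hand": 0.45}, {"travel": [52, -192, 25], "spin": 0, "hand": 0.45}, {"travel": [65, -240, 30], "spin": 0, "hand": 0.45}]}}

```text
time_s: 32.7
position: [353.3, -315.5, 109.9]
orientation: [180.0, -0.0, 177.9]
wrist_force: [0.5, 0.5, -0.3]
grip_width: 67.8
finger_force: 0.0
```

{"api": "send_rows", "payload": {"increments": [{"travel": [1, -9, 5], "spin": 0, "hand": 0.45}, {"travel": [1, -9, 5], "spin": 0, "hand": 0.45}, {"travel": [1, -9, 5], "spin": 0, "hand": 0.45}]}}

```text
time_s: 33.0
position: [352.9, -321.5, 104.9]
orientation: [179.9, -0.0, 177.9]
wrist_force: [0.0, -0.1, -0.7]
grip_width: 67.8
finger_force: 0.0
```

Run:
```python
from h import *
go([353,-328.4,21]); jars('w30')
```

```text
travel [-0.5, -7.1, 83.9] spin 0 q6 -138.6 pos [ 352.9 -321.5  104.9] F [ 0.  -0.1 -0.7] w 67.8 t 33.0
jar [ 352.3 -328.6] blob [282, 216, 64, 69, 2982] pred (280, 212, 68, 77)
```

{"api": "send_rows", "payload": {"increments": [{"travel": [0, -4.5, 30], "spin": 0, "hand": 0.45}, {"travel": [0, -4.5, 60], "spin": 0, "hand": 0.4}, {"travel": [0, -4.5, 78], "spin": 0, "hand": 0.35}, {"travel": [0, -4.5, 82], "spin": 0, "hand": 0.3}, {"travel": [0, -4.5, 82], "spin": 0, "hand": 0.1}]}}

```text
time_s: 33.55
position: [353.3, -326.0, 23.4]
orientation: [179.9, -0.0, 178.0]
wrist_force: [0.4, -0.6, 0.3]
grip_width: 56.3
finger_force: 0.0
```

{"api": "send_rows", "payload": {"increments": [{"travel": [0, 0, 0], "spin": 0, "hand": -0.1}, {"travel": [0, 0, 0], "spin": 0, "hand": -0.3}, {"travel": [0, 0, 0], "spin": 0, "hand": -0.3}, {"travel": [0, 0, 0], "spin": 0, "hand": -0.3}]}}

```text
time_s: 33.95
position: [353.7, -328.0, 24.5]
orientation: [-179.9, 0.1, 177.9]
wrist_force: [1.4, 0.8, 6.6]
grip_width: 40.6
finger_force: 10.1
```

{"api": "send_rows", "payload": {"increments": [{"travel": [0, 0, -8], "spin": 0, "hand": -0.3}, {"travel": [0, 0, -25], "spin": 0, "hand": -0.3}, {"travel": [0, 0, -55], "spin": 0, "hand": -0.3}, {"travel": [0, 0, -85], "spin": 0, "hand": -0.3}, {"travel": [0, 0, -95], "spin": 0, "hand": -0.3}]}}

```text
time_s: 34.45
position: [353.7, -328.9, 121.2]
orientation: [-179.8, 0.2, 177.9]
wrist_force: [-0.2, -0.5, -1.7]
grip_width: 40.8
finger_force: 10.0
```

Run:
```python
from h import *
go([457.7,-64.2,115],-2.1)
```

```text
travel [-94.2, 268.4, 5.5] spin -0.0 q6 -139.1 pos [ 353.7 -328.9  121.2] F [-0.2 -0.5 -1.7] w 40.8 t 34.45
```

{"api": "send_rows", "payload": {"increments": [{"travel": [-8, 22, 0], "spin": 0, "hand": -0.3}, {"travel": [-24, 66, 0], "spin": 0, "hand": -0.3}, {"travel": [-40, 112, 0], "spin": 0, "hand": -0.3}, {"travel": [-56, 158, 0], "spin": 0, "hand": -0.3}, {"travel": [-71, 202, 0], "spin": 0, "hand": -0.3}]}}

```text
time_s: 34.95
position: [430.9, -126.3, 117.8]
orientation: [180.0, -0.1, 177.9]
wrist_force: [0.4, -0.8, -0.6]
grip_width: 40.9
finger_force: 10.0
```

{"api": "send_rows", "payload": {"increments": [{"travel": [-9, 28, 0], "spin": 0, "hand": -0.3}, {"travel": [-17, 50, 0], "spin": 0, "hand": -0.3}, {"travel": [-23, 65, 10], "spin": 0, "hand": -0.3}, {"travel": [-23, 65, 25], "spin": 0, "hand": -0.3}, {"travel": [-23, 65, 35], "spin": 0, "hand": -0.3}]}}

```text
time_s: 35.45
position: [455.6, -63.4, 82.1]
orientation: [180.0, -0.1, 178.0]
wrist_force: [1.3, 0.7, -0.8]
grip_width: 40.4
finger_force: 10.0
```

Run:
```python
from h import *
go([457.7,-64.2,53],-2.1)
```

```text
travel [-2.2, -0.8, 29.1] spin 0.001 q6 -104.5 pos [455.6 -63.4  82.1] F [ 1.3  0.7 -0.8] w 40.4 t 35.45
```

{"api": "send_rows", "payload": {"increments": [{"travel": [-1.5, -0.8, 10], "spin": 0, "hand": -0.3}, {"travel": [-1.5, -0.8, 20], "spin": 0, "hand": -0.3}, {"travel": [-1.5, -0.8, 25], "spin": 0, "hand": -0.3}, {"travel": [-1.5, -0.8, 27], "spin": 0, "hand": -0.3}, {"travel": [-1.5, -0.8, 28], "spin": 0, "hand": -0.3}]}}

```text
time_s: 35.95
position: [458.1, -65.2, 55.3]
orientation: [180.0, 0.0, 177.9]
wrist_force: [0.6, -0.4, -0.0]
grip_width: 40.2
finger_force: 10.0
```

{"api": "send_rows", "payload": {"increments": [{"travel": [0, 0, 1], "spin": 0, "hand": -0.3}, {"travel": [0, 0, 1.7], "spin": 0, "hand": -0.3}, {"travel": [0, 0, 1.7], "spin": 0, "hand": -0.3}]}}

```text
time_s: 36.25
position: [458.2, -65.0, 53.9]
orientation: [-180.0, 0.0, 177.9]
wrist_force: [-0.1, 0.2, -1.4]
grip_width: 40.3
finger_force: 10.0
```

{"api": "send_rows", "payload": {"increments": [{"travel": [0, 0, 1], "spin": 0, "hand": -0.3}, {"travel": [0, 0, 1.7], "spin": 0, "hand": -0.3}, {"travel": [0, 0, 1.7], "spin": 0, "hand": -0.3}]}}

```text
time_s: 36.55
position: [458.2, -64.9, 52.5]
orientation: [-180.0, 0.0, 177.9]
wrist_force: [-0.0, -0.5, 3.6]
grip_width: 40.4
finger_force: 10.1
```

{"api": "send_rows", "payload": {"increments": [{"travel": [0, 0, 0.8], "spin": 0, "hand": -0.3}, {"travel": [0, 0, 0.8], "spin": 0, "hand": -0.3}]}}

```text
time_s: 36.75
position: [458.3, -64.9, 52.4]
orientation: [-180.0, 0.0, 177.9]
wrist_force: [-2.8, 0.5, 10.9]
grip_width: 40.6
finger_force: 10.2
```

{"api": "send_rows", "payload": {"increments": [{"travel": [0, 0, -1.2], "spin": 0, "hand": -0.3}, {"travel": [0, 0, -1.2], "spin": 0, "hand": -0.05}, {"travel": [0, 0, -1.2], "spin": 0, "hand": 0.15}, {"travel": [0, 0, -1.2], "spin": 0, "hand": 0.25}, {"travel": [0, 0, -1.2], "spin": 0, "hand": 0.25}]}}

```text
time_s: 37.25
position: [458.0, -64.9, 52.2]
orientation: [180.0, -0.0, 177.9]
wrist_force: [0.2, 0.1, -0.3]
grip_width: 58.5
finger_force: 0.0
```

{"api": "send_rows", "payload": {"increments": [{"travel": [0, 0, -15], "spin": 0, "hand": 0.25}, {"travel": [0, 0, -50], "spin": 0, "hand": 0.25}, {"travel": [0, 0, -100], "spin": 0, "hand": 0.25}, {"travel": [50, -30, -130], "spin": 0, "hand": 0.25}, {"travel": [95, -60, -130], "spin": 0, "hand": 0.25}]}}

```text
time_s: 37.75
position: [378.5, -113.2, 183.5]
orientation: [-179.8, 0.4, 178.1]
wrist_force: [0.2, -1.1, -0.1]
grip_width: 58.9
finger_force: 0.0
```

Run:
```python
from h import *
print(st()); c=snap('top','t40'); snap('side','s40')
h=cv2.cvtColor(np.load('pics/t40.npz')["f"],cv2.COLOR_BGR2HSV)
m=((h[...,0]<19)&(h[...,1]>133)&(h[...,2]>35)).astype(np.uint8); m[:175]=0; m[330:]=0
n,l,s,ce=cv2.connectedComponentsWithStats(m)
for i in range(1,n):
    if s[i][4]>60: print("top blob",s[i].tolist(),p2w('t40',*ce[i],22),p2w('t40',*ce[i],50))
h=cv2.cvtColor(np.load('pics/s40.npz')["f"],cv2.COLOR_BGR2HSV)
m=((h[...,0]<19)&(h[...,1]>133)&(h[...,2]>35)).astype(np.uint8); m[:,:240]=0;m[:200]=0;n,l,s,ce=cv2.connectedComponentsWithStats(m)
print([s[i].tolist() for i in range(1,n) if s[i][4]>120])
for P in ([460.8,11.7],[458,-64.9]): print("expected side bbox",w2p('s40',P+[28]),w2p('s40',P+[72]))
print("hoop diff (canister moved?)",[p2w('t40',*w2p('t40',[345,292,6]),6)])
# grids flat?
tscore('s40',take=False,pos=[410.8,13.8,41.8],yaw=-2.1,gx=-40); tscore('s40',take=False,pos=[411.4,-62.1,41.4],yaw=-2.1,gx=-38)
```

```text
{'time_s': 37.75, 'qpos': [-26.77, 1.01, 108.97, -0.01, 69.62, -114.86], 'position': [378.49, -113.24, 183.48], 'orientation': [-179.82, 0.37, 178.09], 'wrist_force': [0.18, -1.07, -0.14], 'grip_width': 58.85, 'finger_force': 0.0}
top blob [194, 210, 16, 16, 197] [463.8 239.8  22. ] [461.1 233.3  50. ]
[[343, 200, 167, 119, 8769], [507, 200, 133, 262, 15976], [328, 249, 28, 47, 822], [240, 268, 167, 137, 9801], [479, 339, 17, 40, 245], [240, 358, 16, 12, 144], [456, 372, 24, 19, 121]]
expected side bbox [337.3 270. ] [338.1 253.2]
expected side bbox [345.9 290.5] [346.9 273.2]
hoop diff (canister moved?) [array([345., 292.,   6.])]
[(-10, np.float64(-33.0)), (-5, np.float64(-42.7)), (0, np.float64(-27.6)), (5, np.float64(-35.9)), (10, np.float64(-29.4)), (15, np.float64(-9.6)), (20, np.float64(7.8)), (25, np.float64(27.8)), (30, np.float64(31.4)), (35, np.float64(29.0)), (40, np.float64(17.0)), (45, np.float64(-12.3)), (50, np.float64(-19.1)), (55, np.float64(-15.3)), (60, np.float64(14.1))]
[(-10, np.float64(-40.5)), (-5, np.float64(-18.9)), (0, np.float64(-4.6)), (5, np.float64(-4.8)), (10, np.float64(-2.1)), (15, np.float64(-7.4)), (20, np.float64(13.5)), (25, np.float64(20.6)), (30, np.float64(25.4)), (35, np.float64(18.8)), (40, np.float64(8.4)), (45, np.float64(8.4)), (50, np.float64(12.7)), (55, np.float64(12.0)), (60, np.float64(3.5))]
```

The side-view blob matches two upright jars at the expected spots. I'll clear the arm and verify from the top numerically.

{"api": "send_rows", "payload": {"increments": [{"travel": [45, -20, -40], "spin": 0, "hand": 0.25}, {"travel": [85, -50, -80], "spin": 0, "hand": 0.25}, {"travel": [110, -90, -80], "spin": 0, "hand": 0.25}, {"travel": [125, -130, -80], "spin": 0, "hand": 0.25}, {"travel": [130, -170, -80], "spin": 0, "hand": 0.25}]}}

```text
time_s: 38.35
position: [239.3, -277.2, 261.5]
orientation: [-179.9, 0.1, 177.9]
wrist_force: [2.0, -0.3, 0.0]
grip_width: 58.5
finger_force: 0.0
```

Run:
```python
from h import *
print(st()["position"]); snap('top','t41'); snap('side','s41')
f=np.load('pics/t41.npz')["f"]; f0=np.load('pics/t26.npz')["f"]; g0=np.load('pics/top0.npz')["f"]
h=cv2.cvtColor(f,cv2.COLOR_BGR2HSV)
m=((h[...,0]<19)&(h[...,1]>125)&(h[...,2]>35)).astype(np.uint8); m[:175]=0; m[330:]=0
n,l,s,ce=cv2.connectedComponentsWithStats(m)
for i in range(1,n):
    if s[i][4]>50: print("blob",s[i].tolist(),p2w('t41',*ce[i],50))
for P in ([460.8,11.7,50],[458,-64.9,50]): print(w2p('t41',P))
h=cv2.cvtColor(np.load('pics/s41.npz')["f"],cv2.COLOR_BGR2HSV)
m=((h[...,0]<19)&(h[...,1]>133)&(h[...,2]>35)).astype(np.uint8)[240:310,318:368]
print("\n".join("".join(".#"[x] for x in row[::1]) for row in m[::2]))
# bystanders / canister: change in patches between views
d=lambda a,b,P,k=14:(lambda u,v:round(float(np.abs(a[v-k:v+k,u-k:u+k].astype(int)-b[v-k:v+k,u-k:u+k]).mean()),1))(*[int(x) for x in w2p('t41',P)])
print("beaker",d(f,g0,[357,-150,30]),"funnel",d(f,g0,[505,325,30]),"jar3",d(f,g0,[463,238,22]))
e=np.load('pics/s41.npz')["f"];e0=np.load('pics/s15.npz')["f"]; u,v=[int(x) for x in w2p('s41',[346,292,80])]; print("canister side diff",np.abs(e[v-35:v+35,u-25:u+25].astype(int)-e0[v-35:v+35,u-25:u+25]).mean())
```

```text
[239.31, -277.17, 261.53]
blob [295, 208, 17, 19, 198] [456.5   8.9  50. ]
blob [329, 208, 18, 19, 226] [455.  -66.1  50. ]
blob [194, 210, 17, 16, 206] [460.9 233.3  50. ]
[302.4 215.7]
[336.8 216.3]
..................................................
..................................................
..................................................
..................................................
..................................................
.............#############........................
...........#################......................
...........#################......................
...........#################......................
..........##################......................
...........#################......................
..........#################.......................
..........#################.......................
..........#################.......................
..........##################......................
..........######################..................
...........##########################.............
................################
[... 254 characters left out ...]
#####..............
...................#################..............
..................###################.............
..................###################.............
...................#################..............
.......................###########................
..................................................
..................................................
..................................................
..................................................
.....................................##...........
..................................###...#.........
..................................##.....#........
beaker 6.7 funnel 9.1 jar3 8.6
canister side diff 39.909238095238095
```

```bash
python3 -c "
from station import r
print(r.job_done())"
```

```text
the job is handed in; nothing more can be done
None
```

I handed the job in at about 38 s on the robot's clock, with no verdict returned: the canister is upright on the coaster, both grids present are flat in the middle and right bays, and one jar stands upright on each; fitting the second grid, the wrist force peaked at 39.6 N before I backed off and reseated it.

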